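Load and rehang the punch tray and hang up the tool cups at the goldsmith's bench

ROBOT

A 6-joint arm with a two-finger parallel gripper is mounted at the origin on the work surface. World frame = base frame: x ahead of the robot, y to its left, z up, the work surface at z = 0. Lengths are in m, angles in rad, forces in N, time in s.
With the tool pointing down it reaches from about 0.225 to 0.725 m from the base axis. Payload 3.1 kg.
Tool frame: the origin (TCP) lies at the very end of the fingers, on their centre line; the grasp point (between the pads) lies 19 mm behind it (bot.tcp_to_grasp is the distance from the TCP to the grasp point, in m); z points along the fingers, y is the line along which they close (so a half turn about z gives the same grasp; the last joint's range is limited). The gripper opens to 85 mm and grips with 20 to 120 N. Pads are 22 mm wide; open, the fingers measure 114 mm over their backs; the gripper's body (76 mm by 85 mm) begins 54 mm behind the grasp point. The pads swing forward as they close: fully open they stand 13 mm farther back than shut.
Start: joints at [-1.281, 0.048, 0.099, 1.622, 0, 1.443], TCP at [0.213, -0.48, 0.231] pointing down, gripper open.
Joint ranges: [-2.91, 2.91], [-0.99, 1.94], [-1.21, 1.42], [-2.12, 2.29], [-1.49, 1.47], [-3.14, 3.14]. Speed limits (rad/s): [2.79, 2.79, 3.14, 3.14, 3.14, 3.14].

INTERFACE

Orientations are given as [roll, pitch, yaw] about the fixed x, y, z axes, in that order (R = Rz(yaw) Ry(pitch) Rx(roll)).
In Python, from station import bot gives the robot as it stands.
- The arm moves only by the tool servo_tool, never from a script. Its arguments are lists of equal length, an entry for each row: "jaw": the closure in counts, from 0 (fully open) to 255 (shut); "dp": the shift along the tool's x, y, z in m, a list of three; "roll": the turn about the tool's z in rad. A call has 1 to 8 rows; each row shifts and turns the commanded pose from where the row before left it, along the tool's axes as they then stand; what a row does not reach is not made up. A row lasts 1/8 s, in which the tool goes at most 62.5 mm and 10.7 degrees, less where a joint would pass 70% of its speed; a pose out of reach is approached as far as the arm can. A call is refused whole if a number of a shift passes 0.0625 or a number of a turn 0.188, either way. A call with a gripper value outside its range is refused whole. The fingers move at their own pace and stop on an object; "squeeze" is the grip in N (left out, the last holds). Time passes only in rows, so rows that do not move let the fingers close. It gives the time, the measured TCP pose, the force, the opening and the grip force at its end, in the units of the state.
- bot.read_state(): the state, without advancing time (a new reading comes with each control period).
- bot.camera(name): name is "scene" or "top" or "wrist"; returns a dict with "image" (400x640x3 uint8, red, green, blue), "z_map" (400x640 float32, m along the optical axis (not along the pixel's ray), 0 where there is no reading), "K" (3x3 intrinsics, pixels), "origin" and "attitude" of the camera in the world. Camera axes: x right, y up, looking along -z (the intrinsics and any distortion apply to the point x, -y, -z); pixel columns grow to the right and rows downward; lengths in m; the calibration is good to about 2 mm. The wrist camera is an equidistant fisheye: a pixel r from the principal point sees the ray r / f radians off the axis. A picture is of the moment at which its call begins.
- bot.finish_job(): hands the job in; it is judged then, once.
The state is a dict: "time": time; "joint_pos": joint angles; "qvel": joint speeds; "tau": joint torques, N m; "eef_pos": TCP position; "eef_rot": TCP orientation; "ft_force": force on the tool from outside, world axes, zero at the start; "ft_torque": the same for the moment, N m; "finger_gap": finger opening in m; "grasp_force": force on a finger pad.
Only numpy, scipy, OpenCV 4.12 (cv2) and the standard library are available. Lean on these libraries where they do the work, as an engineer would, in place of code of your own. Each camera call takes 0.05 s, during which the arm holds its last target. There are 200 camera calls.

TASK

Put the goldsmith's bench in order: take the dark punch tray down from its headed stud (raise it until the stud is in the wide end of its keyhole, then draw it off) and stand it upright on the steel bench plate, facing the way it hung. Lay every doming punch from the bench in it, then hang the loaded tray back on its stud, let right down in the slot. Hang every loose tool cup by its eye on a peg of the rail, one to a peg, and don't knock over the glass jar.

Things in the scene. Friction and masses are not known exactly. Their poses are not given: they have to be found in the camera images.
- cup1: aluminium hanging tool cup (all alike), standing on the bench: open box 70 mm wide (y), 45 high, on the -x side (x -49 to 3), and a tall back plate 6 mm thick (x -3 to 3), 44 mm wide above 60 mm, top at 140 mm. Origin: underside, mid-thickness of back plate; z up. Grip the solid tab above the eye (97 to 140 mm up) across its 6 mm. 0.12 to 0.2 kg. None if absent
- cup2: aluminium hanging tool cup (all alike), standing on the bench: open box 70 mm wide (y), 45 high, on the -x side (x -49 to 3), and a tall back plate 6 mm thick (x -3 to 3), 44 mm wide above 60 mm, top at 140 mm. Origin: underside, mid-thickness of back plate; z up. Grip the solid tab above the eye (97 to 140 mm up) across its 6 mm. 0.12 to 0.2 kg. None if absent
- cup3: aluminium hanging tool cup (all alike), standing on the bench: open box 70 mm wide (y), 45 high, on the -x side (x -49 to 3), and a tall back plate 6 mm thick (x -3 to 3), 44 mm wide above 60 mm, top at 140 mm. Origin: underside, mid-thickness of back plate; z up. Grip the solid tab above the eye (97 to 140 mm up) across its 6 mm. 0.12 to 0.2 kg. None if absent
- cup1_eye (a point): centre of the eye of cup1: a round hole of 24 mm diameter through the back plate along the cup's x, 85 mm above the underside (axes as the cup's)
- cup2_eye (a point): centre of the eye of cup2: a round hole of 24 mm diameter through the back plate along the cup's x, 85 mm above the underside (axes as the cup's)
- cup3_eye (a point): centre of the eye of cup3: a round hole of 24 mm diameter through the back plate along the cup's x, 85 mm above the underside (axes as the cup's)
- rail: fixed wooden peg rail, a board on edge 310 mm long (y), 18 mm thick (x 0 to 18 mm), top at 128 mm, feet behind it. Origin on the bench, in the middle of its front face; -x is the way the pegs point (roughly to the robot), z up
- peg1 (a point): root of a plain steel peg of the rail, where its axis leaves the front face, 112 mm above the bench (axes as the rail's). Peg 8 mm in diameter with round end, no head; it points along -x of the rail and rises 15 degrees, its end 45 mm out and 12 mm higher than the root. Pegs 95 mm apart
- peg2 (a point): root of a plain steel peg of the rail, where its axis leaves the front face, 112 mm above the bench (axes as the rail's). Peg 8 mm in diameter with round end, no head; it points along -x of the rail and rises 15 degrees, its end 45 mm out and 12 mm higher than the root. Pegs 95 mm apart
- peg3 (a point): root of a plain steel peg of the rail, where its axis leaves the front face, 112 mm above the bench (axes as the rail's). Peg 8 mm in diameter with round end, no head; it points along -x of the rail and rises 15 degrees, its end 45 mm out and 12 mm higher than the root. Pegs 95 mm apart
- stand: fixed wooden stand, a board on edge 130 mm wide (y), 18 mm thick (x 0 to 18 mm), top at 128 mm. Origin on the bench, middle of its front face; -x faces roughly to the robot
- stud (a point): root of the headed stud on the stand's front face, 115 mm above the bench (axes as the stand's): level shank 8 mm in diameter pointing along -x, 12 mm long up to a head of 16 mm diameter and 4 mm thickness
- tray: dark steel punch tray with tall back plate, hung on the stud at the start, leaning a few degrees. Origin: underside, mid-thickness of the 6 mm back plate; z up; tray on the -x side (x -120 to 3), 130 mm wide (y), floor 4 mm, walls 4 mm thick, sides 25 mm high, front lip 18. Back plate 70 mm wide above 46 mm, top at 145; grip its solid tab (96 to 145 mm up) across x. 0.24 to 0.39 kg
- tray_wide (a point): centre of the keyhole's wide end (28 mm square) in the tray's back plate, 60 mm above the tray's underside (axes as the tray's). From it a slot 12 mm wide runs straight up to its closed end 96 mm above the underside. Raising the hung tray 32 mm brings the stud's head to the middle of the wide end; it then draws off along -x of the stand (hanging is the reverse)
- plate: fixed steel bench plate, 160 mm (x) by 170 mm (y), its flat top 20 mm above the bench. Origin on the bench under its centre, z up. While it is loaded the tray stands on it, wholly on the plate or nearly so (its back plate some 60 mm beyond the centre along the plate's x puts it in the middle; place it facing as on the stand)
- punch1: steel doming punch lying on the bench: square shank 14 mm by 14 mm, ball at the +x end, 100 mm long in all along x (-50 to +50). Origin in its middle, 7 mm above what it lies on. About 0.12 kg. Absent if None
- punch2: steel doming punch lying on the bench: square shank 14 mm by 14 mm, ball at the +x end, 100 mm long in all along x (-50 to +50). Origin in its middle, 7 mm above what it lies on. About 0.12 kg. Absent if None
- jar: glass jar with steel cap standing on the bench behind one end of the rail, 56 mm diameter, 85 mm high, origin under its centre; not to be knocked over
Mind the look-alikes: they are no part of the job. Several things have the shape of the tray; the one meant has the colours described above. Leave any brown look-alike of the cup3 alone.

How it is judged:
By the outcome, as a careful person would: the job done as asked, in the order asked, and still so for the second after the job is handed in, with the robot touching nothing.
Of cup1, cup2, cup3 only 2 to 3 are there at a start; the rules pass over those that are not, and their reading is None.
Of punch1, punch2 only 1 to 2 are there at a start; the rules pass over those that are not, and their reading is None.
At some moment in a run one of punch1, punch2 may be knocked a few centimetres aside while the robot is not near it.
It also fails if it takes over 208 s, if anything falls off the work surface, if the arm or the gripper's body presses on something with over 40 N, if the wrist force passes 120 N, or if a joint passes its speed limit or range.

## Working session

There is one attempt and no reset: what is moved stays moved. The work goes in short steps, Python scripts to look and compute and a tool call to move; the robot and the scene stay as the last step left them, time stands still between calls to the robot, and variables do not carry over. Pictures are saved under pics/ and viewed, at most 14 in all, crops included, and the job is handed in when it is done.

Besides the shell and the picture viewer there is one more tool, called after ">>>" by a JSON object that holds its "name" and its "arguments", one argument or row to a line. servo_tool: Moves the arm, as the interface text tells. Its arguments: {"type":"object","properties":{"jaw":{"type":"array"},"dp":{"type":"array"},"roll":{"type":"array"},"squeeze":{"type":"number"}},"required":["jaw","dp","roll"]}

```bash
mkdir -p pics; cat > h.py <<'E'
import numpy as np, cv2
from station import bot
from scipy.spatial.transform import Rotation as Ro
def rot(a):
    a=np.array(a,float)
    if a.shape==(3,3): return a
    if a.size==4: return Ro.from_quat(a).as_matrix()
    return Ro.from_euler('xyz',a).as_matrix()
def grab(name):
    c=bot.camera(name); np.savez('last_%s.npz'%name,**{k:np.array(v) for k,v in c.items()}); return c
def load(name): return dict(np.load('last_%s.npz'%name))
def world(c,u=None,v=None):
    """points for whole image (pinhole: z_map)"""
    K=c['K']; 
    if u is None: u,v=np.meshgrid(np.arange(640),np.arange(400))
    u=np.asarray(u);v=np.asarray(v); z=c['z_map'][v.astype(int),u.astype(int)]
    p=np.stack([(u-K[0,2])/K[0,0]*z,-(v-K[1,2])/K[1,1]*z,-z],-1)
    return p@rot(c['attitude']).T+np.array(c['origin'])
def save(img,f): cv2.imwrite('pics/'+f,np.ascontiguousarray(img[...,::-1]))
E
python3 - <<'E'
from h import *
for n in ("scene","top"):
    c=grab(n); save(c['image'],n+'0.png'); print(n,c['K'],c['origin'],c['attitude'],[k for k in c])
s=bot.read_state(); print(s['eef_pos'],s['eef_rot'],s['finger_gap'])
E
```

```text
scene [[428.80222857   0.         319.74473665]
 [  0.         428.80222857 205.60705333]
 [  0.           0.           1.        ]] [ 1.10874573 -0.04292922  1.03177041] [ 0.49896759 -0.00954735  1.46929031] ['image', 'z_map', 'K', 'origin', 'attitude']
top [[384.03813964   0.         320.52389729]
 [  0.         384.03813964 201.52868862]
 [  0.           0.           1.        ]] [ 0.39201782 -0.01840542  1.2054705 ] [ 0.17711068  0.01763862 -1.54480768] ['image', 'z_map', 'K', 'origin', 'attitude']
[ 0.21285248 -0.47930922  0.23021235] [-3.13944699e+00 -2.79651419e-04  4.17818624e-01] 0.08545840466985333
```

View pics/scene0.png

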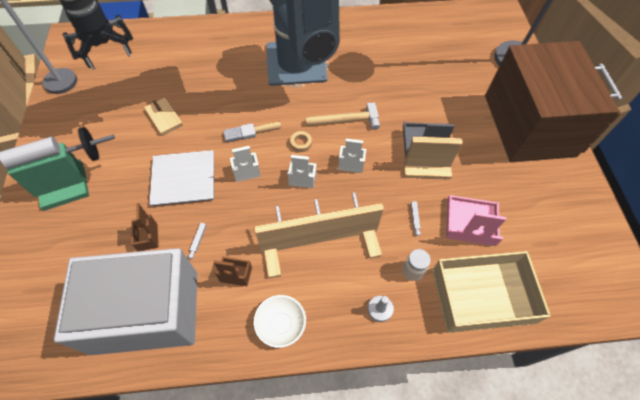

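View pics/top0.png

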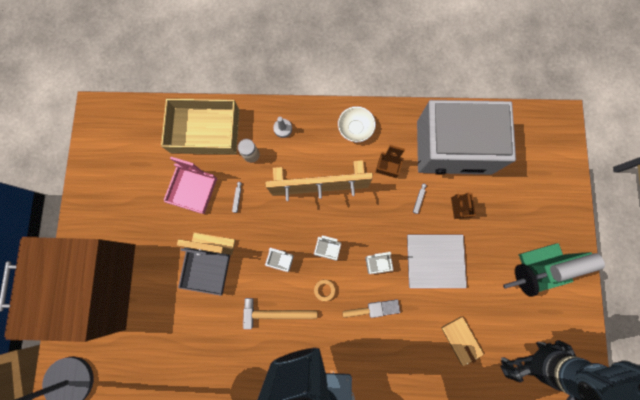

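The scene view shows the dark tray hung on its stand at about (430,150). In the top view it is at (205,270), with a pink look-alike at (190,188) and a green one at (545,265); I choose the dark one. The top view also shows three aluminium cups at (279,260), (327,247) and (380,263), with brown look-alikes at (391,160) and (463,206). The punches are at (237,197) and (420,199), the plate at (437,262), the rail at (320,185) and the jar at (248,150).

```bash
python3 - <<'E'
from h import *
c=load('top'); P=world(c); S=load('scene'); Q=world(S)
def reg(nm,x0,y0,x1,y1,zl,zh,W=P):
    p=W[y0:y1,x0:x1].reshape(-1,3); p=p[(p[:,2]>zl)&(p[:,2]<zh)]
    if len(p)<5: print(nm,len(p)); return
    (cx,cy),(w,h),a=cv2.minAreaRect((p[:,:2]*1000).astype(np.float32))
    print(nm,len(p),'c %.1f %.1f  size %.1f %.1f ang %.1f'%(cx,cy,w,h,a),'z med %.4f'%np.median(p[:,2]))
reg('plate',400,225,475,300,.012,.028)
reg('rail',262,172,378,200,.122,.134)
reg('stand',165,225,245,255,.118,.136)
reg('jar',235,135,260,165,.08,.095)
for i,(u,v) in enumerate([(279,260),(327,247),(380,263)]):
    reg('cup%d top'%(i+1),u-22,v-22,u+22,v+20,.128,.15)
    reg('cup%d box'%(i+1),u-22,v-22,u+22,v+20,.035,.055)
reg('punchL',225,175,247,220,.007,.03);reg('punchR',408,178,432,220,.007,.03)
reg('tray hi',165,225,245,300,.137,.18)
reg('tray walls',170,240,240,300,.02,.075)
for u,v in [(60,110),(320,350),(300,300)]: print(P[v,u])
a=cv2.resize(c['image'][225:305,160:480],None,fx=2.5,fy=2.5,interpolation=2)
b=cv2.resize(S['image'][110:190,200:520],None,fx=2.5,fy=2.5,interpolation=2)
save(np.vstack([a,b]),'crop1.png')
E
```

```text
plate 2970 c 429.3 -347.9  size 157.0 170.3 ang 1.4 z med 0.0184
rail 685 c 627.0 10.5  size 63.0 309.1 ang 6.1 z med 0.1260
stand 317 c 443.1 344.0  size 129.2 33.4 ang 82.0 z med 0.1263
jar 195 c 758.5 238.3  size 48.4 47.8 ang 67.4 z med 0.0832
cup1 top 35 c 442.1 123.4  size 44.4 5.7 ang 75.7 z med 0.1383
cup1 box 87 c 418.7 129.2  size 70.7 49.7 ang 76.1 z med 0.0430
cup2 top 38 c 479.9 -21.1  size 40.9 6.2 ang 77.2 z med 0.1381
cup2 box 84 c 455.7 -15.4  size 69.6 48.6 ang 76.7 z med 0.0437
cup3 top 40 c 440.6 -168.2  size 6.0 44.0 ang 9.9 z med 0.1377
cup3 box 87 c 417.5 -172.0  size 51.5 70.3 ang 9.6 z med 0.0428
punchL 129 c 615.3 275.7  size 15.9 97.8 ang 83.3 z med 0.0125
punchR 130 c 624.2 -303.2  size 14.3 97.0 ang 71.9 z med 0.0121
tray hi 77 c 434.3 346.4  size 70.8 6.9 ang 82.2 z med 0.1651
tray walls 1661 c 394.8 351.7  size 132.2 151.6 ang 82.1 z med 0.0243
[ 1.22178687  1.47236053 -0.76067272]
[ 0.15776328 -0.00169624  0.00196703]
[ 0.30036501  0.06331308 -0.00223423]
```

View pics/crop1.png

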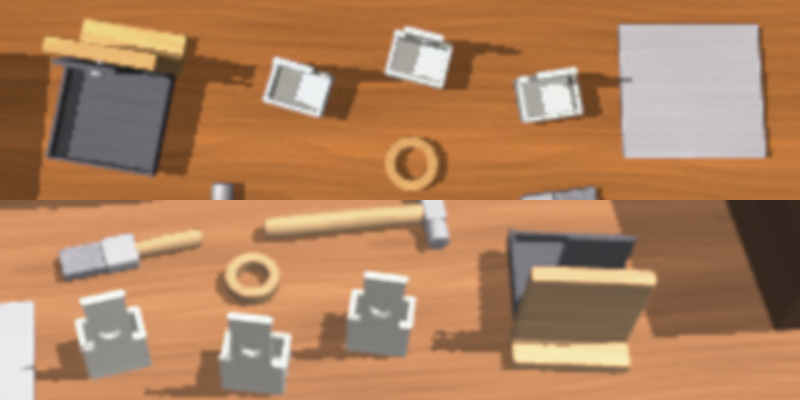

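The crop confirms the dark steel tray on the wooden stand and the three aluminium cups, with their boxes on the robot side. Next I refine the rail, stand, pegs and tray tab.

```bash
python3 - <<'E'
from h import *
P=world(load('top')); Q=world(load('scene'))
def fr(p,yaw): 
    c,s=np.cos(np.radians(yaw)),np.sin(np.radians(yaw)); return np.c_[p[:,0]*c+p[:,1]*s,-p[:,0]*s+p[:,1]*c,p[:,2]]
def box(W,x0,y0,x1,y1,zl,zh):
    p=W[y0:y1,x0:x1].reshape(-1,3); return p[(p[:,2]>zl)&(p[:,2]<zh)]
def yawfit(p):  # min width over yaw, with trimmed percentiles
    ys=np.arange(-20,20,.25); return ys[np.argmin([np.ptp(np.percentile(fr(p,y)[:,0],[4,96])) for y in ys])]
for nm,W,b,zb in (('rail',P,(262,172,378,200),(.1235,.13)),('railS',Q,(250,200,390,245),(.1235,.131)),('stand',P,(165,225,245,255),(.1235,.13)),('standS',Q,(400,130,470,160),(.1235,.131)),
   ('tray',P,(165,225,245,300),(.155,.18)),('cup1',P,(257,238,301,280),(.128,.15)),('cup2',P,(305,225,349,267),(.128,.15)),('cup3',P,(358,241,402,283),(.128,.15))):
    p=box(W,*b,*zb); 
    if 'rail' in nm: p=p[np.abs(p[:,0]-627-0)<1e9]
    y=yawfit(p); f=fr(p,y); a=np.percentile(f,[3,97],axis=0)
    m=(a[0]+a[1])/2; c,s=np.cos(np.radians(y)),np.sin(np.radians(y))
    print(nm,len(p),'yaw',y,'wid %.1f len %.1f'%tuple((a[1]-a[0])[:2]*1000),'centre %.1f %.1f'%(1000*(m[0]*c-m[1]*s),1000*(m[0]*s+m[1]*c)),'z %.4f'%np.median(p[:,2]))
# pegs
yaw=6.0
for W,b in ((P,(262,172,378,205)),(Q,(250,180,400,245))):
    f=fr(box(W,*b,.10,.135),yaw); t=f[f[:,2]>.1235]; fx=np.percentile(f[:,0],5)
    print('x hist',np.histogram(f[:,0],bins=np.arange(.55,.70,.01)))
    g=f[(f[:,0]<.600)]
    lab=np.round(g[:,1]/.03)
    for l in np.unique(lab): 
        h=g[lab==l]; print('y %.1f n %d x %.1f..%.1f z %.1f..%.1f'%(1000*np.median(h[:,1]),len(h),1000*h[:,0].min(),1000*h[:,0].max(),1000*h[:,2].min(),1000*h[:,2].max()))
E
```

```text
rail 596 yaw 6.25 wid 17.8 len 288.3 centre 648.6 11.9 z 0.1262
railS 948 yaw 6.0 wid 19.0 len 288.5 centre 650.3 11.5 z 0.1275
stand 273 yaw -7.75 wid 17.2 len 122.0 centre 450.7 343.6 z 0.1264
standS 343 yaw -8.25 wid 24.6 len 120.1 centre 449.7 342.5 z 0.1273
tray 63 yaw -7.75 wid 5.8 len 67.6 centre 433.6 345.8 z 0.1661
cup1 35 yaw -16.5 wid 5.2 len 39.7 centre 441.9 122.7 z 0.1383
cup2 38 yaw -13.25 wid 6.1 len 39.4 centre 479.8 -21.1 z 0.1381
cup3 40 yaw 9.25 wid 5.9 len 43.0 centre 440.5 -168.1 z 0.1377
x hist (array([  0,   0,   0,   0,  20,  27,  26,  26, 293, 365, 200,   0,   0,
         0]), array([0.55, 0.56, 0.57, 0.58, 0.59, 0.6 , 0.61, 0.62, 0.63, 0.64, 0.65,
       0.66, 0.67, 0.68, 0.69]))
y -150.0 n 7 x 594.6..599.8 z 116.8..124.1
y -55.0 n 7 x 593.2..598.7 z 121.7..125.7
y 39.7 n 6 x 593.8..598.5 z 118.6..129.0
x hist (array([  0,   0,   0,   0,  16,  43,  43,  42,  50, 470, 984,   0,   0,
         0]), array([0.55, 0.56, 0.57, 0.58, 0.59, 0.6 , 0.61, 0.62, 0.63, 0.64, 0.65,
       0.66, 0.67, 0.68, 0.69]))
y -152.2 n 5 x 595.8..599.4 z 124.1..128.6
y -59.1 n 5 x 597.0..599.5 z 122.1..130.2
y 36.7 n 6 x 594.8..599.8 z 123.3..128.0
```

```bash
cat >> h.py <<'E'
def plan(x,y,z,yawdeg):
    """turn first, then shift in tool axes (down-pointing tool); mm"""
    s=bot.read_state(); p=np.array(s['eef_pos']); e=s['eef_rot']; yw=e[2] if np.size(e)==3 else 0
    r=-((np.radians(yawdeg)-yw+np.pi)%(2*np.pi)-np.pi)
    a=np.radians(yawdeg); d=np.array([x,y,z])-p
    t=np.array([d@[np.cos(a),np.sin(a),0],d@[np.sin(a),-np.cos(a),0],-d[2]])
    print('t=%.2f roll %.3f tool mm'%(s['time'],r),np.round(t*1000,1),'rows',np.ceil(np.abs(t).max()/.0625),'gap %.4f'%s['finger_gap'],'F',np.round(s['ft_force'],1),'grip %.1f'%s['grasp_force'],'eef',np.round(p,4),np.round(e,4))
E
python3 -c "
from h import *
plan(.4336,.3458,.235,82)"
```

```text
t=0.10 roll -1.013 tool mm [847.8 103.8  -4.8] rows 14.0 gap 0.0855 F [ 0.1 -0.4  0.1] grip 0.0 eef [ 0.2129 -0.4793  0.2302] [-3.1394e+00 -3.0000e-04  4.1780e-01]
```

>>> {"name": "servo_tool", "arguments": {
  "jaw": [0, 0, 0, 0, 0, 0],
  "dp": [
    [0, 0, 0],
    [0, 0, 0],
    [0, 0, 0],
    [0, 0, 0],
    [0, 0, 0],
    [0, 0, 0]
  ],
  "roll": [-0.169, -0.169, -0.169, -0.169, -0.169, -0.169],
  "squeeze": 110
}}

```text
time: 0.85
eef_pos: [0.2129, -0.4795, 0.2305]
eef_rot: [-3.141, -0.001, 1.437]
ft_force: [0.1, 0.0, -0.0]
finger_gap: 0.0856
grasp_force: 0.0
```

>>> {"name": "servo_tool", "arguments": {
  "jaw": [0, 0, 0, 0, 0, 0, 0, 0],
  "dp": [
    [0.053, 0.01, 0],
    [0.053, 0.01, 0],
    [0.053, 0.01, 0],
    [0.053, 0.01, 0],
    [0.053, 0.01, 0],
    [0.053, 0.01, 0],
    [0.053, 0.01, 0],
    [0.053, 0.01, 0]
  ],
  "roll": [0, 0, 0, 0, 0, 0, 0, 0]
}}

```text
time: 1.85
eef_pos: [0.3511, -0.0693, 0.2309]
eef_rot: [3.141, 0.0, 1.431]
ft_force: [0.5, 0.2, 0.1]
finger_gap: 0.0856
grasp_force: 0.0
```

>>> {"name": "servo_tool", "arguments": {
  "jaw": [0, 0, 0, 0, 0, 0, 0, 0],
  "dp": [
    [0.053, 0.003, 0],
    [0.053, 0.003, 0],
    [0.053, 0.003, 0],
    [0.053, 0.003, 0],
    [0.053, 0.003, 0],
    [0.053, 0.003, 0],
    [0.053, 0.003, 0],
    [0.053, 0.003, 0]
  ],
  "roll": [0, 0, 0, 0, 0, 0, 0, 0]
}}

```text
time: 2.85
eef_pos: [0.4334, 0.3473, 0.2307]
eef_rot: [-3.141, 0.001, 1.432]
ft_force: [0.0, -0.6, 0.1]
finger_gap: 0.0855
grasp_force: 0.0
```

```bash
python3 -c "
from h import *
plan(.4336,.3458,.138,82)
c=grab('wrist'); save(c['image'],'w1.png'); print(c['K'],c['origin'],c['attitude'])"
```

```text
t=2.85 roll 0.001 tool mm [-1.4  0.4 92.7] rows 2.0 gap 0.0855 F [ 0.  -0.6  0.1] grip 0.0 eef [0.4334 0.3473 0.2307] [-3.1412e+00  7.0000e-04  1.4322e+00]
[[309.70691629   0.         319.96371516]
 [  0.         309.70691629 200.85715756]
 [  0.           0.           1.        ]] [0.44448774 0.41929363 0.37355497] [-2.90501044e-01 -5.76547574e-05 -1.39011506e-01]
```

View pics/w1.png

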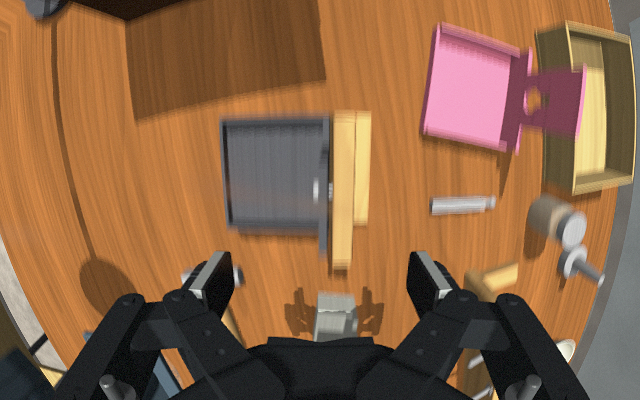

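The wrist view shows the dark tray at (270,175) with its tab near column 323 and the stud head at (318,190). The open fingers straddle that column, so I descend and grip.

>>> {"name": "servo_tool", "arguments": {
  "jaw": [0, 0, 0, 0, 0, 0, 0, 0],
  "dp": [
    [-0.001, 0, 0.031],
    [0, 0, 0.031],
    [0, 0, 0.031],
    [0, 0, 0],
    [0, 0, 0],
    [0, 0, 0],
    [0, 0, 0],
    [0, 0, 0]
  ],
  "roll": [0, 0, 0, 0, 0, 0, 0, 0]
}}

```text
time: 3.9
eef_pos: [0.4338, 0.3448, 0.1392]
eef_rot: [3.14, -0.001, 1.432]
ft_force: [0.1, 0.3, 0.3]
finger_gap: 0.0855
grasp_force: 0.0
```

>>> {"name": "servo_tool", "arguments": {
  "jaw": [200, 255, 255, 255, 255, 255, 255, 255],
  "dp": [
    [0, 0, 0],
    [0, 0, 0],
    [0, 0, 0],
    [0, 0, 0],
    [0, 0, 0],
    [0, 0, 0],
    [0, 0, 0],
    [0, 0, 0]
  ],
  "roll": [0, 0, 0, 0, 0, 0, 0, 0],
  "squeeze": 110
}}

```text
time: 4.9
eef_pos: [0.4338, 0.3446, 0.1385]
eef_rot: [3.141, -0.0, 1.432]
ft_force: [2.7, -0.7, 0.5]
finger_gap: 0.004
grasp_force: 108.4
```

>>> {"name": "servo_tool", "arguments": {
  "jaw": [255, 255, 255, 255, 255, 255, 255, 255],
  "dp": [
    [0, 0, -0.004],
    [0, 0, -0.004],
    [0, 0, -0.004],
    [0, 0, -0.004],
    [0, 0, -0.004],
    [0, 0, -0.004],
    [0, 0, -0.004],
    [0, 0, -0.004]
  ],
  "roll": [0, 0, 0, 0, 0, 0, 0, 0]
}}

```text
time: 5.9
eef_pos: [0.433, 0.3447, 0.1707]
eef_rot: [-3.141, -0.0, 1.432]
ft_force: [-0.7, -0.5, -2.9]
finger_gap: 0.0041
grasp_force: 108.1
```

```bash
python3 -c "
from h import *
plan(.4338,.3446,.1705,82)
P=world(grab('top'));p=P[225:300,165:245].reshape(-1,3);q=p[(p[:,2]>.18)];print(len(q),np.median(q,0) if len(q) else '')
q=p[(p[:,0]<.40)&(p[:,0]>.33)&(abs(p[:,1]-.355)<.04)];print(np.median(q,0))
c=grab('wrist'); save(c['image'],'w2.png')"
```

```text
t=5.90 roll 0.001 tool mm [0.  0.8 0.2] rows 1.0 gap 0.0041 F [-0.7 -0.5 -2.9] grip 108.1 eef [0.433  0.3447 0.1707] [-3.1409e+00 -1.0000e-04  1.4320e+00]
1209 [0.4283942  0.32010896 0.33020335]
[0.37359755 0.34901868 0.0578492 ]
```

View pics/w2.png

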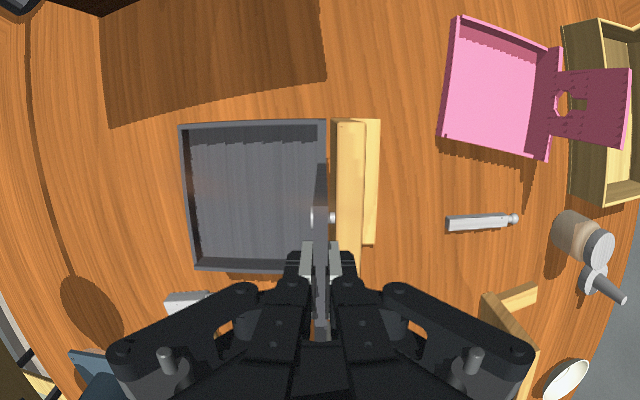

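The tray's underside is at 55 mm, as expected, and the stud head at (320,216) sits in the wide end. I draw it off.

>>> {"name": "servo_tool", "arguments": {
  "jaw": [255, 255, 255, 255, 255, 255, 255, 255],
  "dp": [
    [0, -0.005, 0],
    [0, -0.005, 0],
    [0, -0.005, 0],
    [0, -0.005, 0],
    [0, -0.005, 0],
    [0, -0.005, 0],
    [0, -0.005, 0],
    [0, -0.005, 0]
  ],
  "roll": [0, 0, 0, 0, 0, 0, 0, 0]
}}

```text
time: 7.0
eef_pos: [0.3934, 0.3502, 0.1703]
eef_rot: [3.142, -0.0, 1.432]
ft_force: [-0.7, -0.6, -3.0]
finger_gap: 0.0039
grasp_force: 108.0
```

>>> {"name": "servo_tool", "arguments": {
  "jaw": [255, 255, 255, 255, 255, 255, 255, 255],
  "dp": [
    [0, -0.01, 0],
    [0, 0, -0.02],
    [0, 0, -0.02],
    [0, 0, -0.03],
    [0, 0, -0.03],
    [0, 0, -0.02],
    [0, 0, -0.01],
    [0, 0, 0]
  ],
  "roll": [0, 0, 0, 0, 0, 0, 0, 0]
}}

```text
time: 8.0
eef_pos: [0.3839, 0.3518, 0.3009]
eef_rot: [3.141, -0.001, 1.432]
ft_force: [-0.2, 0.6, -2.5]
finger_gap: 0.0039
grasp_force: 108.0
```

```bash
python3 -c "
from h import *
a=np.radians(-8); ux=np.array([np.cos(a),np.sin(a)])
o=np.array([.4293,-.3479])+.0585*ux; print(o)
plan(o[0],o[1],.1387,82)"
```

```text
[ 0.48723068 -0.35604163]
t=8.00 roll 0.001 tool mm [-686.6  200.9  162.2] rows 11.0 gap 0.0039 F [-0.2  0.6 -2.5] grip 108.0 eef [0.3839 0.3518 0.3009] [ 3.1407e+00 -9.0000e-04  1.4320e+00]
```

>>> {"name": "servo_tool", "arguments": {
  "jaw": [255, 255, 255, 255, 255, 255, 255, 255],
  "dp": [
    [-0.02, 0.007, 0],
    [-0.04, 0.014, 0],
    [-0.048, 0.014, 0],
    [-0.048, 0.014, 0],
    [-0.048, 0.014, 0],
    [-0.048, 0.014, 0],
    [-0.048, 0.014, 0],
    [-0.048, 0.014, 0]
  ],
  "roll": [0, 0, 0, 0, 0, 0, 0, 0]
}}

```text
time: 9.0
eef_pos: [0.4391, -0.009, 0.2989]
eef_rot: [-3.14, -0.001, 1.432]
ft_force: [0.7, -0.4, -3.3]
finger_gap: 0.004
grasp_force: 107.9
```

>>> {"name": "servo_tool", "arguments": {
  "jaw": [255, 255, 255, 255, 255, 255, 255, 255],
  "dp": [
    [-0.048, 0.014, 0],
    [-0.048, 0.014, 0],
    [-0.048, 0.014, 0],
    [-0.048, 0.014, 0],
    [-0.048, 0.014, 0],
    [-0.048, 0.014, 0],
    [-0.035, 0.007, 0],
    [-0.015, 0.005, 0]
  ],
  "roll": [0, 0, 0, 0, 0, 0, 0, 0]
}}

```text
time: 10.0
eef_pos: [0.4872, -0.3575, 0.2975]
eef_rot: [-3.138, -0.002, 1.429]
ft_force: [-0.4, 1.5, -3.7]
finger_gap: 0.0041
grasp_force: 108.0
```

```bash
python3 -c "
from h import *
plan(.4872,-.356,.1387,82)"
```

```text
t=10.00 roll -0.002 tool mm [  1.5  -0.2 158.8] rows 3.0 gap 0.0041 F [-0.4  1.5 -3.7] grip 108.0 eef [ 0.4872 -0.3575  0.2975] [-3.1384e+00 -2.2000e-03  1.4294e+00]
```

>>> {"name": "servo_tool", "arguments": {
  "jaw": [255, 255, 255, 255, 255, 255, 255, 255],
  "dp": [
    [0.001, 0, 0.03],
    [0, 0, 0.035],
    [0, 0, 0.035],
    [0, 0, 0.03],
    [0, 0, 0.018],
    [0, 0, 0.008],
    [0, 0, 0],
    [0, 0, 0]
  ],
  "roll": [0, 0, 0, 0, 0, 0, 0, 0]
}}

```text
time: 11.0
eef_pos: [0.4888, -0.3554, 0.146]
eef_rot: [3.139, 0.002, 1.432]
ft_force: [-0.8, -0.3, -2.1]
finger_gap: 0.0041
grasp_force: 108.1
```

>>> {"name": "servo_tool", "arguments": {
  "jaw": [255, 255, 255, 255, 255, 255],
  "dp": [
    [0, 0, 0.001],
    [0, 0, 0.001],
    [0, 0, 0.001],
    [0, 0, 0.001],
    [0, 0, 0],
    [0, 0, 0]
  ],
  "roll": [0, 0, 0, 0, 0, 0]
}}

```text
time: 11.75
eef_pos: [0.488, -0.3547, 0.1403]
eef_rot: [-3.142, -0.0, 1.432]
ft_force: [0.2, -0.3, -2.3]
finger_gap: 0.0038
grasp_force: 108.1
```

>>> {"name": "servo_tool", "arguments": {
  "jaw": [255, 255, 255, 255, 255, 255],
  "dp": [
    [0, 0, 0.001],
    [0, 0, 0.001],
    [0, 0, 0.001],
    [0, 0, 0.001],
    [0, 0, 0],
    [0, 0, 0]
  ],
  "roll": [0, 0, 0, 0, 0, 0]
}}

```text
time: 12.5
eef_pos: [0.4882, -0.3548, 0.1366]
eef_rot: [3.141, 0.0, 1.432]
ft_force: [-0.3, -0.2, -1.2]
finger_gap: 0.0038
grasp_force: 108.2
```

>>> {"name": "servo_tool", "arguments": {
  "jaw": [255, 255, 255, 200, 150, 100, 100, 100],
  "dp": [
    [0, 0, 0.001],
    [0, 0, 0],
    [0, 0, 0],
    [0, 0, 0],
    [0, 0, 0],
    [0, 0, 0],
    [0, 0, 0],
    [0, 0, 0]
  ],
  "roll": [0, 0, 0, 0, 0, 0, 0, 0]
}}

```text
time: 13.5
eef_pos: [0.4879, -0.3548, 0.1352]
eef_rot: [-3.141, -0.0, 1.432]
ft_force: [0.1, -0.7, -0.7]
finger_gap: 0.0518
grasp_force: 0.0
```

>>> {"name": "servo_tool", "arguments": {
  "jaw": [100, 100, 100, 100],
  "dp": [
    [0, 0, -0.02],
    [0, 0, -0.03],
    [0, 0, -0.04],
    [0, 0, -0.03]
  ],
  "roll": [0, 0, 0, 0]
}}

```text
time: 14.0
eef_pos: [0.4882, -0.3549, 0.2573]
eef_rot: [3.14, 0.001, 1.432]
ft_force: [0.5, 0.2, -0.1]
finger_gap: 0.0519
grasp_force: 0.0
```

```bash
cat > m.py <<'E'
from h import *
P=world(grab('top'))
def rect(nm,x0,x1,y0,y1,zl,zh):
    m=(P[...,0]>x0)&(P[...,0]<x1)&(P[...,1]>y0)&(P[...,1]<y1)&(P[...,2]>zl)&(P[...,2]<zh)
    p=P[m]
    if len(p)<8: print(nm,len(p)); return
    (cx,cy),(w,h),a=cv2.minAreaRect((p[:,:2]*1000).astype(np.float32))
    print(nm,len(p),'c %.1f %.1f size %.1f %.1f; w axis ang %.1f'%(cx,cy,w,h,a),'z %.4f'%np.median(p[:,2]))
E
python3 -c "
from m import *
rect('punchL',.54,.69,.22,.31,.007,.03);rect('punchR',.54,.70,-.37,-.22,.007,.03)
rect('tray tab',.42,.55,-.42,-.30,.155,.18)
rect('tray',.33,.56,-.45,-.26,.026,.06)
plan(.6242,-.3032,.10,-18.1)"
```

```text
punchL 131 c 615.5 276.1 size 15.3 95.7; w axis ang 85.2 z 0.0117
punchR 138 c 634.2 -260.6 size 105.4 96.6; w axis ang 76.2 z 0.0117
tray tab 71 c 487.1 -352.3 size 70.9 6.9; w axis ang 82.1 z 0.1628
tray 377 c 426.7 -344.0 size 131.5 125.4; w axis ang 82.0 z 0.0363
t=14.05 roll 1.748 tool mm [111.9 -92.1 162. ] rows 3.0 gap 0.0517 F [ 1.2 -1.4  2.8] grip 0.0 eef [ 0.4893 -0.356   0.262 ] [3.1343 0.0051 1.4317]
```

>>> {"name": "servo_tool", "arguments": {
  "jaw": [100, 100, 100, 100, 100, 100, 100, 100],
  "dp": [
    [0, 0, 0],
    [0, 0, 0],
    [0, 0, 0],
    [0, 0, 0],
    [0, 0, 0],
    [0, 0, 0],
    [0, 0, 0],
    [0, 0, 0]
  ],
  "roll": [-0.1745, -0.1745, -0.1745, -0.1745, -0.1745, -0.1745, -0.1745, -0.1745],
  "squeeze": 80
}}

```text
time: 15.05
eef_pos: [0.4879, -0.3547, 0.255]
eef_rot: [3.142, -0.0, 2.834]
ft_force: [0.4, 0.4, 0.1]
finger_gap: 0.0518
grasp_force: 0.0
```

```bash
python3 -c "
from m import *
rect('punchR',.55,.69,-.345,-.25,.007,.03)
rect('punchL',.54,.69,.22,.31,.007,.03)
plan(.6242,-.3032,.10,161.9)"
```

```text
punchR 133 c 624.1 -303.4 size 15.0 96.7; w axis ang 72.3 z 0.0119
punchL 133 c 615.8 279.8 size 23.3 96.1; w axis ang 85.9 z 0.0118
t=15.10 roll 0.011 tool mm [-113.5   91.3  155. ] rows 3.0 gap 0.0518 F [-0.   0.  -0.3] grip 0.0 eef [ 0.4879 -0.3547  0.255 ] [ 3.1415e+00 -3.0000e-04  2.8370e+00]
```

>>> {"name": "servo_tool", "arguments": {
  "jaw": [100, 100, 100, 100, 100, 100, 100, 100],
  "dp": [
    [-0.0385, 0.031, 0],
    [-0.0385, 0.03, 0.03],
    [-0.0365, 0.03, 0.05],
    [0, 0, 0.05],
    [0, 0, 0.05],
    [0, 0, 0.04],
    [0, 0, 0.02],
    [0, 0, 0.007]
  ],
  "roll": [0.011, 0, 0, 0, 0, 0, 0, 0]
}}

```text
time: 16.1
eef_pos: [0.6197, -0.3054, 0.0116]
eef_rot: [3.141, -0.002, 2.816]
ft_force: [-0.6, -0.0, 1.0]
finger_gap: 0.052
grasp_force: 0.0
```

>>> {"name": "servo_tool", "arguments": {
  "jaw": [100, 150, 200, 255, 255, 255, 255, 255],
  "dp": [
    [0, 0, 0.002],
    [0, 0, 0],
    [0, 0, 0],
    [0, 0, 0],
    [0, 0, 0],
    [0, 0, 0],
    [0, 0, 0],
    [0, 0, 0]
  ],
  "roll": [0, 0, 0, 0, 0, 0, 0, 0]
}}

```text
time: 17.1
eef_pos: [0.6216, -0.3062, 0.013]
eef_rot: [-3.141, 0.003, 2.817]
ft_force: [-0.9, 1.2, 6.2]
finger_gap: 0.0082
grasp_force: 78.6
```

>>> {"name": "servo_tool", "arguments": {
  "jaw": [255, 255, 255, 255, 255, 255, 255, 255],
  "dp": [
    [0, 0, -0.02],
    [0, 0, -0.04],
    [0, 0, -0.05],
    [0, 0, -0.05],
    [0, 0, -0.03],
    [0, 0, 0],
    [0, 0, 0],
    [0, 0, 0]
  ],
  "roll": [0, 0, 0, 0, 0, 0, 0, 0]
}}

```text
time: 18.1
eef_pos: [0.6192, -0.3051, 0.1976]
eef_rot: [3.14, -0.005, 2.817]
ft_force: [-0.1, 0.4, -1.8]
finger_gap: 0.0082
grasp_force: 78.4
```

```bash
python3 -c "
from m import *
a=np.radians(-8); o=np.array([.4267,-.344])+.028*np.array([-np.sin(a),np.cos(a)])*-1; print(o)
plan(o[0],o[1],.1,172)
c=grab('wrist'); save(c['image'],'w3.png')"
```

```text
[ 0.42280315 -0.37172751]
t=18.15 roll -0.185 tool mm [185.3 -93.3  97.9] rows 3.0 gap 0.0081 F [ 0.3 -0.1 -0.7] grip 78.4 eef [ 0.6193 -0.3051  0.1979] [ 3.1405 -0.005   2.8168]
```

View pics/w3.png

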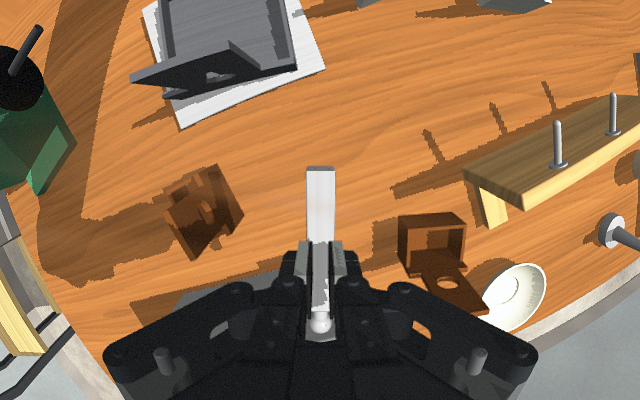

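```bash
cat >> h.py <<'E'
def fish(c,u,v):
    K=c['K'];u=np.asarray(u,float);v=np.asarray(v,float);z=c['z_map'][v.astype(int),u.astype(int)]
    dx,dy=u-K[0,2],v-K[1,2]; r=np.hypot(dx,dy)+1e-9; t=np.tan(r/K[0,0])*z
    return np.stack([dx/r*t,-dy/r*t,-z],-1)@rot(c['attitude']).T+np.array(c['origin'])
E
python3 -c "
from h import *
c=load('wrist'); c={k:(v if v.shape else v.item()) for k,v in c.items()}
print(np.round(fish(c,[320,320,320,308,333,308,333,320,320],[175,200,230,200,200,230,230,320,328])*1000,1))"
```

```text
[[ 579.6 -291.4  199.6]
 [ 591.4 -295.4  198.3]
 [ 605.6 -300.2  199.7]
 [ 589.6 -300.9  198.3]
 [ 593.3 -289.5  198.7]
 [ 604.2 -306.   198.2]
 [ 607.6 -294.1  199.7]
 [ 660.7 -318.7  196.6]
 [ 664.6 -320.1  199. ]]
```

The wrist view shows the punch level in the jaws, with its far end at (320,170) and ball at (320,325). The tray stands on the plate at the top. I carry the punch over.

>>> {"name": "servo_tool", "arguments": {
  "jaw": [255, 255, 255, 255, 255, 255, 255, 255],
  "dp": [
    [0, 0, -0.01],
    [0.02, -0.01, 0],
    [0.035, -0.018, 0],
    [0.037, -0.018, 0],
    [0.037, -0.018, 0],
    [0.033, -0.018, 0],
    [0.02, -0.01, 0],
    [0.006, 0, 0]
  ],
  "roll": [-0.1, -0.085, 0, 0, 0, 0, 0, 0]
}}

```text
time: 19.2
eef_pos: [0.42, -0.369, 0.2105]
eef_rot: [3.141, -0.0, 3.0]
ft_force: [-0.6, -0.2, -0.6]
finger_gap: 0.0083
grasp_force: 78.4
```

```bash
python3 -c "
from h import *
plan(.4194,-.3712,.037,172)"
```

```text
t=19.20 roll -0.002 tool mm [  0.3  -2.2 173.5] rows 3.0 gap 0.0083 F [-0.6 -0.2 -0.6] grip 78.4 eef [ 0.42   -0.369   0.2105] [ 3.1409 -0.      3.0002]
```

>>> {"name": "servo_tool", "arguments": {
  "jaw": [255, 255, 255, 255, 255, 255, 255, 255],
  "dp": [
    [0, -0.002, 0.02],
    [0, 0, 0.035],
    [0, 0, 0.035],
    [0, 0, 0.035],
    [0, 0, 0.025],
    [0, 0, 0.015],
    [0, 0, 0.004],
    [0, 0, 0.002]
  ],
  "roll": [0, 0, 0, 0, 0, 0, 0, 0]
}}

```text
time: 20.2
eef_pos: [0.4214, -0.3712, 0.0407]
eef_rot: [-3.141, 0.001, 3.002]
ft_force: [-0.3, 0.1, -1.3]
finger_gap: 0.0081
grasp_force: 78.5
```

>>> {"name": "servo_tool", "arguments": {
  "jaw": [255, 255, 255, 255],
  "dp": [
    [0, 0, 0.001],
    [0, 0, 0.001],
    [0, 0, 0],
    [0, 0, 0]
  ],
  "roll": [0, 0, 0, 0]
}}

```text
time: 20.7
eef_pos: [0.4207, -0.3709, 0.0382]
eef_rot: [-3.141, 0.0, 3.002]
ft_force: [-0.1, 0.4, -1.1]
finger_gap: 0.0079
grasp_force: 78.5
```

>>> {"name": "servo_tool", "arguments": {
  "jaw": [255, 255, 255, 255, 255],
  "dp": [
    [0, 0, 0.001],
    [0, 0, 0.001],
    [0, 0, 0.0005],
    [0, 0, 0],
    [0, 0, 0]
  ],
  "roll": [0, 0, 0, 0, 0]
}}

```text
time: 21.32
eef_pos: [0.4207, -0.371, 0.0369]
eef_rot: [-3.141, 0.0, 3.002]
ft_force: [-2.1, 1.6, 6.6]
finger_gap: 0.0079
grasp_force: 81.4
```

>>> {"name": "servo_tool", "arguments": {
  "jaw": [220, 205, 195, 195, 195, 195, 195, 195],
  "dp": [
    [0, 0, 0],
    [0, 0, 0],
    [0, 0, 0],
    [0, 0, -0.02],
    [0, 0, -0.04],
    [0, 0, -0.04],
    [0, 0, -0.05],
    [0, 0, -0.04]
  ],
  "roll": [0, 0, 0, 0, 0, 0, 0, 0]
}}

```text
time: 22.32
eef_pos: [0.4208, -0.371, 0.2272]
eef_rot: [-3.141, 0.001, 3.002]
ft_force: [0.7, -0.7, 0.6]
finger_gap: 0.0198
grasp_force: 0.0
```

```bash
python3 -c "
from m import *
rect('punchL',.54,.70,.20,.335,.007,.03)
rect('in tray',.38,.46,-.395,-.30,.030,.045)
rect('tab',.42,.55,-.42,-.30,.155,.18)
plan(.6155,.276,.22,174)
c=load('top'); save(cv2.resize(c['image'][150:310,160:480],None,fx=2.5,fy=2.5),'t2.png')"
```

```text
punchL 137 c 616.6 295.1 size 53.2 97.5; w axis ang 84.2 z 0.0122
in tray 138 c 419.7 -370.2 size 14.5 79.2; w axis ang 82.2 z 0.0357
tab 69 c 487.5 -352.6 size 69.8 6.2; w axis ang 82.2 z 0.1630
t=22.38 roll -0.035 tool mm [-124.3  665.4   13.5] rows 11.0 gap 0.0200 F [ 0.6 -1.2  3.9] grip 0.0 eef [ 0.4224 -0.3728  0.2335] [-3.1344  0.0084  3.0018]
```

View pics/t2.png

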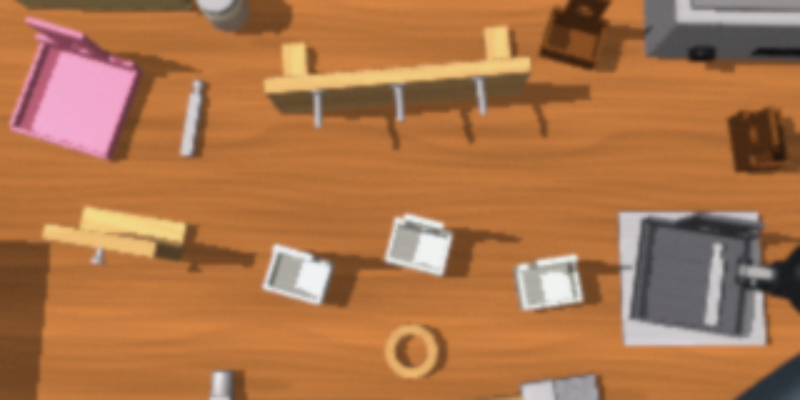

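The tray on the plate holds the first punch at crop (715,283), parallel to its sides. The second punch is still at crop (191,118).

>>> {"name": "servo_tool", "arguments": {
  "jaw": [195, 150, 100, 100, 100, 100, 100, 100],
  "dp": [
    [0, 0.02, 0],
    [-0.008, 0.045, 0],
    [-0.008, 0.045, 0],
    [-0.008, 0.045, 0],
    [-0.008, 0.045, 0],
    [-0.008, 0.045, 0],
    [-0.008, 0.045, 0],
    [-0.008, 0.045, 0]
  ],
  "roll": [-0.035, 0, 0, 0, 0, 0, 0, 0]
}}

```text
time: 23.38
eef_pos: [0.5108, -0.0409, 0.2231]
eef_rot: [3.141, -0.004, 3.038]
ft_force: [0.6, -0.2, 0.1]
finger_gap: 0.052
grasp_force: 0.0
```

>>> {"name": "servo_tool", "arguments": {
  "jaw": [100, 100, 100, 100, 100, 100, 100, 100],
  "dp": [
    [-0.008, 0.045, 0],
    [-0.008, 0.045, 0],
    [-0.008, 0.045, 0],
    [-0.008, 0.045, 0],
    [-0.01, 0.045, 0],
    [-0.01, 0.045, 0],
    [-0.01, 0.04, 0],
    [-0.006, 0.02, 0]
  ],
  "roll": [0, 0, 0, 0, 0, 0, 0, 0]
}}

```text
time: 24.38
eef_pos: [0.6124, 0.2804, 0.2222]
eef_rot: [-3.14, -0.005, 3.041]
ft_force: [0.7, 0.1, -0.4]
finger_gap: 0.0515
grasp_force: 0.0
```

```bash
python3 -c "
from m import *
rect('punchL',.54,.70,.20,.31,.007,.03)
plan(.6155,.276,.005,174.5)"
```

```text
punchL 136 c 614.3 276.2 size 15.3 97.3; w axis ang 84.5 z 0.0121
t=24.43 roll -0.004 tool mm [ -3.2  -5.9 216.6] rows 4.0 gap 0.0518 F [-0.8  0.8 -0.5] grip 0.0 eef [0.6129 0.2822 0.2216] [ 3.1411 -0.0047  3.0417]
```

>>> {"name": "servo_tool", "arguments": {
  "jaw": [100, 100, 100, 100, 100, 100, 100, 100],
  "dp": [
    [-0.003, -0.005, 0.01],
    [0, 0, 0.03],
    [0, 0, 0.04],
    [0, 0, 0.04],
    [0, 0, 0.035],
    [0, 0, 0.025],
    [0, 0, 0.015],
    [0, 0, 0.008]
  ],
  "roll": [0, 0, 0, 0, 0, 0, 0, 0]
}}

```text
time: 25.42
eef_pos: [0.6157, 0.2711, 0.0211]
eef_rot: [-3.141, -0.002, 3.036]
ft_force: [-0.2, -0.4, 0.1]
finger_gap: 0.0517
grasp_force: 0.0
```

```bash
python3 -c "
from m import *
rect('punchL',.54,.70,.20,.31,.007,.03)
plan(.615,.276,.005,174.5)"
```

```text
punchL 67 c 615.1 275.6 size 15.0 95.8; w axis ang 83.2 z 0.0117
t=25.48 roll -0.009 tool mm [ 1.1  4.7 15.7] rows 1.0 gap 0.0519 F [-1.4  0.3 -1.2] grip 0.0 eef [0.6157 0.2712 0.0207] [-3.1406e+00 -2.0000e-03  3.0362e+00]
```

>>> {"name": "servo_tool", "arguments": {
  "jaw": [100, 100, 100, 100, 100, 100],
  "dp": [
    [0.001, 0.0045, 0.005],
    [0, 0, 0.005],
    [0, 0, 0.003],
    [0, 0, 0.002],
    [0, 0, 0],
    [0, 0, 0]
  ],
  "roll": [-0.008, 0, 0, 0, 0, 0]
}}

```text
time: 26.22
eef_pos: [0.6162, 0.2768, 0.0075]
eef_rot: [3.142, 0.0, 3.045]
ft_force: [-0.3, -0.8, -0.2]
finger_gap: 0.0518
grasp_force: 0.0
```

>>> {"name": "servo_tool", "arguments": {
  "jaw": [150, 200, 255, 255, 255, 255, 255, 255],
  "dp": [
    [0, 0, 0],
    [0, 0, 0],
    [0, 0, 0],
    [0, 0, 0],
    [0, 0, 0],
    [0, 0, 0],
    [0, 0, 0],
    [0, 0, 0]
  ],
  "roll": [0, 0, 0, 0, 0, 0, 0, 0]
}}

```text
time: 27.22
eef_pos: [0.6163, 0.2768, 0.0078]
eef_rot: [3.141, 0.001, 3.045]
ft_force: [-0.5, -0.8, 3.1]
finger_gap: 0.0113
grasp_force: 78.7
```

>>> {"name": "servo_tool", "arguments": {
  "jaw": [255, 255, 255, 255, 255, 255, 255, 255],
  "dp": [
    [0, 0, -0.02],
    [0, 0, -0.035],
    [0, 0, -0.04],
    [0, 0, -0.04],
    [0, 0, -0.04],
    [0, 0, -0.03],
    [0, 0, -0.005],
    [0, 0, 0]
  ],
  "roll": [0, 0, 0, 0, 0, 0, 0, 0]
}}

```text
time: 28.22
eef_pos: [0.616, 0.2768, 0.2168]
eef_rot: [-3.141, -0.001, 3.045]
ft_force: [-0.1, -0.1, -1.1]
finger_gap: 0.0107
grasp_force: 78.3
```

```bash
python3 -c "
from m import *
rect('punchL left behind?',.54,.70,.20,.31,.007,.03)
c=grab('wrist'); print(np.round(fish(c,[320]*6,[175,200,230,310,320,328])*1000,1))
a=np.radians(-8); o=np.array([.4267,-.344])+.028*np.array([-np.sin(a),np.cos(a)]); print(o)
plan(o[0],o[1],.22,172)"
```

```text
punchL left behind? 0
[[572.5 280.9 223.5]
 [584.2 279.7 222.8]
 [599.9 278.2 220.2]
 [646.7 273.6 220.9]
 [654.7 272.9 219.8]
 [658.8 272.5 222. ]]
[ 0.43059685 -0.31627249]
t=28.32 roll 0.043 tool mm [ 100.4 -612.7   -5.1] rows 10.0 gap 0.0108 F [-0.1  0.1 -1.6] grip 78.3 eef [0.6152 0.2765 0.2149] [-3.14   -0.0035  3.0448]
```

>>> {"name": "servo_tool", "arguments": {
  "jaw": [255, 255, 255, 255, 255, 255, 255, 255],
  "dp": [
    [0.004, -0.02, 0],
    [0.007, -0.04, 0],
    [0.007, -0.044, 0],
    [0.007, -0.044, 0],
    [0.007, -0.044, 0],
    [0.007, -0.044, 0],
    [0.007, -0.044, 0],
    [0.007, -0.044, 0]
  ],
  "roll": [0.043, 0, 0, 0, 0, 0, 0, 0]
}}

```text
time: 29.32
eef_pos: [0.5176, -0.038, 0.2152]
eef_rot: [3.141, -0.003, 3.002]
ft_force: [0.8, -0.6, -1.1]
finger_gap: 0.0111
grasp_force: 78.4
```

>>> {"name": "servo_tool", "arguments": {
  "jaw": [255, 255, 255, 255, 255, 255, 255, 255],
  "dp": [
    [0.007, -0.044, 0],
    [0.007, -0.044, 0],
    [0.007, -0.044, 0],
    [0.007, -0.044, 0],
    [0.007, -0.044, 0],
    [0.007, -0.04, 0],
    [0.007, -0.028, 0],
    [0, 0, 0]
  ],
  "roll": [0, 0, 0, 0, 0, 0, 0, 0]
}}

```text
time: 30.32
eef_pos: [0.429, -0.3163, 0.2151]
eef_rot: [3.14, -0.003, 2.998]
ft_force: [-0.5, 0.5, -0.8]
finger_gap: 0.0109
grasp_force: 78.5
```

```bash
python3 -c "
from h import *
plan(.429,-.316,.034,172)"
```

```text
t=30.32 roll -0.004 tool mm [  0.    0.3 181.1] rows 3.0 gap 0.0109 F [-0.5  0.5 -0.8] grip 78.5 eef [ 0.429  -0.3163  0.2151] [ 3.1396 -0.0033  2.9984]
```

>>> {"name": "servo_tool", "arguments": {
  "jaw": [255, 255, 255, 255, 255, 255, 255, 255],
  "dp": [
    [0, 0, 0.02],
    [0, 0, 0.035],
    [0, 0, 0.035],
    [0, 0, 0.035],
    [0, 0, 0.03],
    [0, 0, 0.017],
    [0, 0, 0.005],
    [0, 0, 0]
  ],
  "roll": [-0.004, 0, 0, 0, 0, 0, 0, 0]
}}

```text
time: 31.32
eef_pos: [0.4311, -0.3153, 0.0409]
eef_rot: [-3.141, 0.001, 3.006]
ft_force: [-0.1, -0.7, -0.5]
finger_gap: 0.0111
grasp_force: 78.5
```

>>> {"name": "servo_tool", "arguments": {
  "jaw": [255, 255, 255, 255, 255],
  "dp": [
    [0, 0, 0.001],
    [0, 0, 0.001],
    [0, 0, 0.001],
    [0, 0, 0],
    [0, 0, 0]
  ],
  "roll": [0, 0, 0, 0, 0]
}}

```text
time: 31.95
eef_pos: [0.4306, -0.3153, 0.0374]
eef_rot: [3.142, -0.0, 3.006]
ft_force: [0.1, 0.2, -0.4]
finger_gap: 0.011
grasp_force: 78.5
```

>>> {"name": "servo_tool", "arguments": {
  "jaw": [255, 255, 255, 255, 255, 255, 255, 255],
  "dp": [
    [0, 0, 0.001],
    [0, 0, 0.001],
    [0, 0, 0.001],
    [0, 0, 0.001],
    [0, 0, 0.001],
    [0, 0, 0],
    [0, 0, 0],
    [0, 0, 0]
  ],
  "roll": [0, 0, 0, 0, 0, 0, 0, 0]
}}

```text
time: 32.95
eef_pos: [0.4307, -0.3153, 0.0324]
eef_rot: [-3.142, 0.0, 3.006]
ft_force: [0.4, 0.7, -1.7]
finger_gap: 0.0109
grasp_force: 78.5
```

>>> {"name": "servo_tool", "arguments": {
  "jaw": [255, 220, 205, 195, 195, 195, 195, 195],
  "dp": [
    [0, 0, 0.0005],
    [0, 0, 0],
    [0, 0, 0],
    [0, 0, 0],
    [0, 0, -0.02],
    [0, 0, -0.04],
    [0, 0, -0.04],
    [0, 0, -0.04]
  ],
  "roll": [0, 0, 0, 0, 0, 0, 0, 0]
}}

```text
time: 33.95
eef_pos: [0.4307, -0.3153, 0.1734]
eef_rot: [-3.141, 0.0, 3.006]
ft_force: [0.2, -1.1, -1.0]
finger_gap: 0.0198
grasp_force: 0.0
```

>>> {"name": "servo_tool", "arguments": {
  "jaw": [150, 100, 100, 100, 100, 100, 100, 100],
  "dp": [
    [0, 0, -0.04],
    [0, 0, -0.03],
    [0, 0, 0],
    [0, 0, 0],
    [0, 0, 0],
    [0, 0, 0],
    [0, 0, 0],
    [0, 0, 0]
  ],
  "roll": [0, 0.185, 0.185, 0.185, 0.185, 0.185, 0.185, 0.185]
}}

```text
time: 34.95
eef_pos: [0.4307, -0.3154, 0.2422]
eef_rot: [3.141, 0.0, 1.705]
ft_force: [0.4, -1.5, 0.5]
finger_gap: 0.0519
grasp_force: 0.0
```

>>> {"name": "servo_tool", "arguments": {
  "jaw": [100, 100, 100, 100],
  "dp": [
    [0, 0, 0],
    [0, 0, 0],
    [0, 0, 0],
    [0, 0, 0]
  ],
  "roll": [0.185, 0.095, 0, 0]
}}

```text
time: 35.45
eef_pos: [0.4307, -0.3153, 0.242]
eef_rot: [3.141, 0.0, 1.432]
ft_force: [-0.4, 0.4, 0.2]
finger_gap: 0.052
grasp_force: 0.0
```

```bash
python3 -c "
from m import *
rect('L in tray',.40,.46,-.335,-.295,.030,.045)
rect('R in tray',.38,.46,-.395,-.35,.030,.045)
rect('tab',.46,.51,-.42,-.30,.155,.18)
plan(.4875,-.3537,.1357,82)"
```

```text
L in tray 198 c 429.6 -319.0 size 29.3 60.7; w axis ang 86.1 z 0.0362
R in tray 0
tab 35 c 489.6 -336.3 size 37.3 6.2; w axis ang 82.6 z 0.1631
t=35.50 roll 0.001 tool mm [-30.1  61.6 106.3] rows 2.0 gap 0.0519 F [-0.   0.3  0.4] grip 0.0 eef [ 0.4307 -0.3153  0.242 ] [3.1414e+00 1.0000e-04 1.4319e+00]
```

>>> {"name": "servo_tool", "arguments": {
  "jaw": [100, 100, 100, 100, 100, 100],
  "dp": [
    [-0.01, 0.02, 0],
    [-0.01, 0.02, 0],
    [-0.01, 0.0215, 0.01],
    [0, 0, 0],
    [0, 0, 0],
    [0, 0, 0]
  ],
  "roll": [0, 0, 0, 0, 0, 0]
}}

```text
time: 36.25
eef_pos: [0.487, -0.3533, 0.2327]
eef_rot: [3.141, 0.0, 1.431]
ft_force: [0.5, 0.1, 0.0]
finger_gap: 0.0517
grasp_force: 0.0
```

```bash
python3 -c "
from m import *
plan(.4875,-.3537,.1357,82)
rect('tab',.46,.51,-.42,-.30,.155,.18)
c=grab('wrist'); save(c['image'],'w4.png')"
```

```text
t=36.30 roll -0.000 tool mm [-0.2  0.5 97.1] rows 2.0 gap 0.0517 F [-0.7  0.5  0.3] grip 0.0 eef [ 0.4871 -0.3534  0.2328] [3.1408e+00 6.0000e-04 1.4309e+00]
tab 66 c 487.4 -351.3 size 67.5 6.1; w axis ang 82.5 z 0.1629
```

View pics/w4.png

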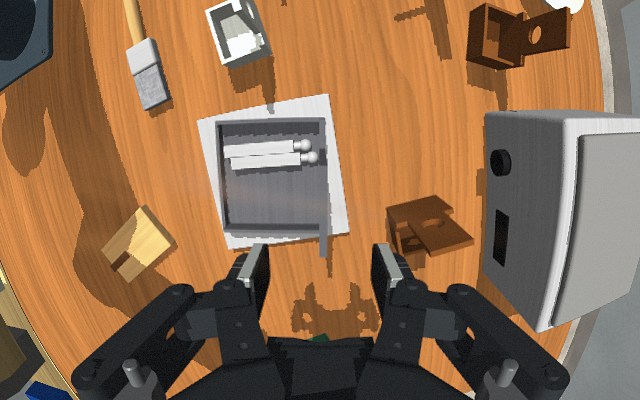

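Both punches lie flat in the tray but side by side on its +y half: wrist pixels (265,147) and (270,160), against a tray centre row of about 176. One has been knocked aside. I measure them and shift the pair to the middle so the tray hangs level.

```bash
python3 -c "
from h import *
c=load('wrist'); u,v=np.meshgrid(np.arange(222,325),np.arange(120,235)); p=fish(c,u.ravel(),v.ravel())
a=np.radians(-8); d=p[:,:2]-[.4267,-.344]; q=np.c_[d@[np.cos(a),np.sin(a)],d@[-np.sin(a),np.cos(a)]]*1000
rgb=c['image'][v.ravel(),u.ravel()].astype(int).mean(1)
m=(rgb>150)&(p[:,2]>.028)&(p[:,2]<.045)&(abs(q[:,1])<57)&(abs(q[:,0])<56)
for lo in range(-50,50,20):
  s=m&(q[:,0]>lo)&(q[:,0]<lo+20); 
  if s.sum()>3: print(lo,s.sum(),np.round(np.percentile(q[s,1],[2,25,50,75,98]),1),np.round(np.median(p[s,2]),4), np.histogram(q[s,1],bins=np.arange(0,52,4))[0])
print('x',np.percentile(q[m,0],[0,100]))
"
```

```text
-50 252 [10.3 19.4 26.5 32.  36.6] 0.0383 [ 0  0 15 28 25 28 47 46 51 12  0  0]
-30 419 [10.9 16.9 23.6 31.3 37.2] 0.0383 [ 0  0 27 64 57 66 48 66 61 30  0  0]
-10 437 [11.8 18.5 25.6 32.2 38.7] 0.0383 [ 0  0 17 54 65 57 65 60 65 54  0  0]
10 448 [12.9 19.4 26.1 33.8 39.4] 0.0382 [ 0  0  0 50 69 62 63 72 54 70  8  0]
30 320 [13.8 20.4 25.9 35.1 40.2] 0.0373 [ 0  0  0 21 48 67 33 21 67 53 10  0]
x [-55.35414728  55.83207347]
```

>>> {"name": "servo_tool", "arguments": {
  "jaw": [142, 142, 142, 142, 142, 142, 142, 142],
  "dp": [
    [0, 0, 0],
    [0, 0, 0],
    [0, 0, 0],
    [0, 0, 0],
    [0, 0, 0],
    [0, 0, 0],
    [0, 0, 0],
    [0, 0, 0]
  ],
  "roll": [-0.18, -0.18, -0.18, -0.18, -0.18, -0.18, -0.18, -0.18],
  "squeeze": 25
}}

```text
time: 37.35
eef_pos: [0.4871, -0.3535, 0.2325]
eef_rot: [-3.141, 0.001, 2.877]
ft_force: [0.6, 1.0, -1.0]
finger_gap: 0.0377
grasp_force: 0.0
```

>>> {"name": "servo_tool", "arguments": {
  "jaw": [142, 142, 142, 142],
  "dp": [
    [0, 0, 0],
    [0.028, 0.012, 0],
    [0.029, 0.012, 0],
    [0, 0, 0]
  ],
  "roll": [-0.131, 0, 0, 0]
}}

```text
time: 37.85
eef_pos: [0.4327, -0.3207, 0.2325]
eef_rot: [3.142, -0.0, 3.001]
ft_force: [0.6, -0.2, 0.5]
finger_gap: 0.0379
grasp_force: 0.0
```

```bash
python3 -c "
from h import *
plan(.43,-.3207,.031,172)"
```

```text
t=37.85 roll -0.001 tool mm [  2.7  -0.3 201.5] rows 4.0 gap 0.0379 F [ 0.6 -0.2  0.5] grip 0.0 eef [ 0.4327 -0.3207  0.2325] [ 3.1416e+00 -1.0000e-04  3.0015e+00]
```

>>> {"name": "servo_tool", "arguments": {
  "jaw": [142, 142, 142, 142, 142, 142, 142, 142],
  "dp": [
    [0.002, 0, 0.02],
    [0, 0, 0.04],
    [0, 0, 0.04],
    [0, 0, 0.035],
    [0, 0, 0.025],
    [0, 0, 0.015],
    [0, 0, 0],
    [0, 0, 0]
  ],
  "roll": [0, 0, 0, 0, 0, 0, 0, 0]
}}

```text
time: 38.85
eef_pos: [0.4332, -0.3224, 0.0583]
eef_rot: [-3.14, 0.002, 3.002]
ft_force: [-0.0, 0.3, 0.8]
finger_gap: 0.0379
grasp_force: 0.0
```

>>> {"name": "servo_tool", "arguments": {
  "jaw": [142, 142, 142, 142, 142, 142, 142, 142],
  "dp": [
    [0, 0, 0.006],
    [0, 0, 0.006],
    [0, 0, 0.005],
    [0, 0, 0.004],
    [0, 0, 0.003],
    [0, 0, 0.002],
    [0, 0, 0],
    [0, 0, 0]
  ],
  "roll": [0, 0, 0, 0, 0, 0, 0, 0]
}}

```text
time: 39.85
eef_pos: [0.4324, -0.3217, 0.0311]
eef_rot: [-3.141, 0.0, 3.002]
ft_force: [0.7, -0.2, -0.1]
finger_gap: 0.0379
grasp_force: 0.0
```

>>> {"name": "servo_tool", "arguments": {
  "jaw": [160, 180, 200, 200, 200, 200],
  "dp": [
    [0, 0, 0],
    [0, 0, 0],
    [0, 0, 0],
    [0, 0, 0],
    [0, 0, 0],
    [0, 0, 0]
  ],
  "roll": [0, 0, 0, 0, 0, 0]
}}

```text
time: 40.6
eef_pos: [0.4326, -0.3215, 0.0313]
eef_rot: [3.141, 0.001, 3.002]
ft_force: [-0.2, 3.0, 5.2]
finger_gap: 0.0274
grasp_force: 25.2
```

>>> {"name": "servo_tool", "arguments": {
  "jaw": [200, 200, 200, 200, 200, 200, 200, 200],
  "dp": [
    [0, -0.003, 0],
    [0, -0.003, 0],
    [0, -0.003, 0],
    [0, -0.003, 0],
    [0, -0.003, 0],
    [0, -0.004, 0],
    [0, -0.004, 0],
    [0, 0, 0]
  ],
  "roll": [0, 0, 0, 0, 0, 0, 0, 0]
}}

```text
time: 41.6
eef_pos: [0.4296, -0.344, 0.0313]
eef_rot: [3.14, 0.001, 3.002]
ft_force: [0.1, 3.4, 5.7]
finger_gap: 0.0272
grasp_force: 25.3
```

>>> {"name": "servo_tool", "arguments": {
  "jaw": [165, 142, 142, 142, 142, 142, 142, 142],
  "dp": [
    [0, 0, 0],
    [0, 0, 0],
    [0, 0, 0],
    [0, 0, -0.02],
    [0, 0, -0.04],
    [0, 0, -0.05],
    [0, 0, -0.05],
    [0, 0, -0.04]
  ],
  "roll": [0, 0, 0, 0, 0, 0, 0, 0]
}}

```text
time: 42.6
eef_pos: [0.4292, -0.3449, 0.2332]
eef_rot: [-3.14, 0.001, 3.002]
ft_force: [-0.3, -0.5, -0.0]
finger_gap: 0.0381
grasp_force: 0.0
```

>>> {"name": "servo_tool", "arguments": {
  "jaw": [100, 100, 100, 100, 100, 100, 100, 100],
  "dp": [
    [0, 0, 0],
    [0, 0, 0],
    [0, 0, 0],
    [0, 0, 0],
    [0, 0, 0],
    [0, 0, 0],
    [0, 0, 0],
    [0, 0, 0]
  ],
  "roll": [0.18, 0.18, 0.18, 0.18, 0.18, 0.18, 0.18, 0.18]
}}

```text
time: 43.6
eef_pos: [0.4289, -0.3445, 0.2306]
eef_rot: [-3.141, 0.0, 1.556]
ft_force: [0.8, 0.3, 0.2]
finger_gap: 0.0523
grasp_force: 0.0
```

>>> {"name": "servo_tool", "arguments": {
  "jaw": [100, 100, 100, 100],
  "dp": [
    [0, 0, 0],
    [-0.005, 0.03, 0],
    [-0.005, 0.03, 0],
    [0, 0, 0]
  ],
  "roll": [0.131, 0, 0, 0]
}}

```text
time: 44.1
eef_pos: [0.4881, -0.363, 0.2292]
eef_rot: [-3.14, -0.001, 1.432]
ft_force: [0.4, -0.1, -0.5]
finger_gap: 0.0519
grasp_force: 0.0
```

```bash
python3 -c "
from m import *
plan(.4875,-.353,.1357,82)
rect('tab',.46,.51,-.42,-.30,.155,.18)
rect('tray',.33,.56,-.45,-.26,.026,.06)
c=grab('wrist'); save(cv2.resize(c['image'][80:280,160:400],None,fx=2,fy=2),'w5.png')"
```

```text
t=44.15 roll 0.000 tool mm [ 9.7 -1.1 94.1] rows 2.0 gap 0.0521 F [-0.4 -0.5  0.3] grip 0.0 eef [ 0.4872 -0.3627  0.2298] [-3.1398e+00 -7.0000e-04  1.4313e+00]
tab 70 c 487.4 -352.4 size 69.5 6.3; w axis ang 82.2 z 0.1626
tray 662 c 429.2 -344.4 size 131.7 122.6; w axis ang 81.7 z 0.0361
```

View pics/w5.png

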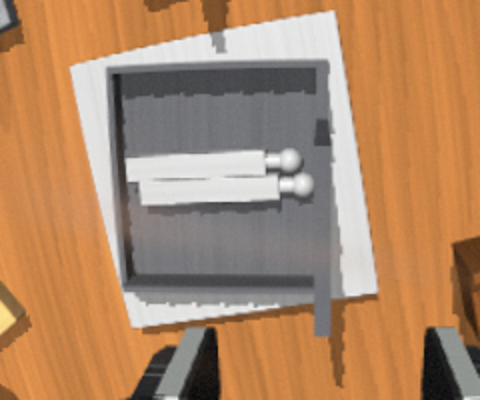

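Both punches now lie mid-tray at crop (200,165) and (210,188), and the tray stands on the plate. I grip the tab again.

>>> {"name": "servo_tool", "arguments": {
  "jaw": [100, 100, 100, 100, 100, 100, 100, 100],
  "dp": [
    [0.008, 0.001, 0.01],
    [0, 0, 0.03],
    [0, 0, 0.03],
    [0, 0, 0.015],
    [0, 0, 0.008],
    [0, 0, 0.001],
    [0, 0, 0],
    [0, 0, 0]
  ],
  "roll": [0, 0, 0, 0, 0, 0, 0, 0]
}}

```text
time: 45.2
eef_pos: [0.4898, -0.3554, 0.1382]
eef_rot: [3.14, 0.001, 1.431]
ft_force: [-0.4, 1.2, -0.2]
finger_gap: 0.0522
grasp_force: 0.0
```

>>> {"name": "servo_tool", "arguments": {
  "jaw": [150, 200, 255, 255, 255, 255, 255, 255],
  "dp": [
    [0, 0, 0],
    [0, 0, 0],
    [0, 0, 0],
    [0, 0, 0],
    [0, 0, 0],
    [0, 0, 0],
    [0, 0, 0],
    [0, 0, 0]
  ],
  "roll": [0, 0, 0, 0, 0, 0, 0, 0],
  "squeeze": 115
}}

```text
time: 46.2
eef_pos: [0.4892, -0.355, 0.1372]
eef_rot: [3.141, 0.0, 1.431]
ft_force: [-0.7, 0.2, 3.5]
finger_gap: 0.0043
grasp_force: 112.9
```

```bash
python3 -c "
from m import *
plan(.488,-.3548,.1357,82)"
```

```text
t=46.25 roll -0.000 tool mm [-0.  -1.2  1.5] rows 1.0 gap 0.0038 F [-1.3  0.1  3.6] grip 112.9 eef [ 0.4892 -0.355   0.1372] [3.1414e+00 3.0000e-04 1.4308e+00]
```

>>> {"name": "servo_tool", "arguments": {
  "jaw": [255, 255, 255, 255, 255, 255, 255, 255],
  "dp": [
    [0, 0, -0.005],
    [0, 0, -0.015],
    [0, 0, -0.03],
    [0, 0, -0.035],
    [0, 0, -0.035],
    [0, 0, -0.03],
    [0, 0, -0.012],
    [0, 0, 0]
  ],
  "roll": [0, 0, 0, 0, 0, 0, 0, 0]
}}

```text
time: 47.25
eef_pos: [0.4896, -0.3552, 0.2995]
eef_rot: [3.14, 0.001, 1.431]
ft_force: [-0.4, -0.0, -4.8]
finger_gap: 0.0039
grasp_force: 112.6
```

```bash
python3 -c "
from m import *
plan(.378,.3525,.30,82)
# tray floor tilt from top
m=(P[...,0]>.37)&(P[...,0]<.46)&(P[...,1]>-.40)&(P[...,1]<-.29)&(P[...,2]>.165)&(P[...,2]<.215);p=P[m]
A=np.c_[p[:,0]-.43,p[:,1]+.344,np.ones(len(p))]
for _ in range(3):
  s=np.linalg.lstsq(A,p[:,2],rcond=None)[0]; k=abs(A@s-p[:,2])<.004; A=A[k];p=p[k]
print(len(p),s)"
```

```text
t=47.30 roll -0.000 tool mm [ 685.  -208.6   -2. ] rows 11.0 gap 0.0034 F [ 0.9 -0.3 -5.5] grip 112.6 eef [ 0.4893 -0.3548  0.298 ] [-3.1409e+00 -7.0000e-04  1.4309e+00]
316 [-0.02791421 -0.02284988  0.18635651]
```

>>> {"name": "servo_tool", "arguments": {
  "jaw": [255, 255, 255, 255, 255, 255, 255, 255],
  "dp": [
    [0.015, -0.005, 0],
    [0.03, -0.01, 0],
    [0.042, -0.014, 0],
    [0.045, -0.014, 0],
    [0.045, -0.014, 0],
    [0.045, -0.014, 0],
    [0.045, -0.014, 0],
    [0.045, -0.014, 0]
  ],
  "roll": [0, 0, 0, 0, 0, 0, 0, 0]
}}

```text
time: 48.3
eef_pos: [0.4335, -0.0306, 0.2968]
eef_rot: [-3.139, -0.0, 1.43]
ft_force: [0.9, 1.0, -4.8]
finger_gap: 0.0042
grasp_force: 112.7
```

>>> {"name": "servo_tool", "arguments": {
  "jaw": [255, 255, 255, 255, 255, 255, 255, 255],
  "dp": [
    [0.045, -0.014, 0],
    [0.045, -0.014, 0],
    [0.045, -0.014, 0],
    [0.045, -0.014, 0],
    [0.045, -0.014, 0],
    [0.042, -0.014, 0],
    [0.03, -0.01, 0],
    [0.02, -0.005, 0]
  ],
  "roll": [0, 0, 0, 0, 0, 0, 0, 0]
}}

```text
time: 49.3
eef_pos: [0.3796, 0.2965, 0.2965]
eef_rot: [-3.139, 0.003, 1.433]
ft_force: [-0.8, -1.0, -5.5]
finger_gap: 0.0042
grasp_force: 112.7
```

>>> {"name": "servo_tool", "arguments": {
  "jaw": [255, 255, 255, 255],
  "dp": [
    [0.02, -0.005, 0],
    [0.01, -0.003, 0],
    [0, 0, 0],
    [0, 0, 0]
  ],
  "roll": [0, 0, 0, 0]
}}

```text
time: 49.8
eef_pos: [0.3772, 0.3256, 0.2985]
eef_rot: [-3.141, 0.001, 1.43]
ft_force: [-0.8, 0.6, -4.4]
finger_gap: 0.004
grasp_force: 112.7
```

```bash
python3 -c "
from h import *
plan(.3839,.3518,.1722,82)"
```

```text
t=49.80 roll -0.001 tool mm [ 26.9   3.  126.3] rows 3.0 gap 0.0040 F [-0.8  0.6 -4.4] grip 112.7 eef [0.3772 0.3256 0.2985] [-3.1413e+00  1.4000e-03  1.4302e+00]
```

>>> {"name": "servo_tool", "arguments": {
  "jaw": [255, 255, 255, 255, 255, 255, 255, 255],
  "dp": [
    [0.013, 0, 0.01],
    [0.014, 0, 0.025],
    [0, 0, 0.03],
    [0, 0, 0.03],
    [0, 0, 0.02],
    [0, 0, 0.01],
    [0, 0, 0],
    [0, 0, 0]
  ],
  "roll": [0, 0, 0, 0, 0, 0, 0, 0]
}}

```text
time: 50.8
eef_pos: [0.3816, 0.3536, 0.175]
eef_rot: [3.14, -0.002, 1.431]
ft_force: [0.8, 0.4, -5.0]
finger_gap: 0.004
grasp_force: 113.1
```

```bash
python3 -c "
from m import *
plan(.3839,.3518,.1722,82)
# tray floor height
m=(P[...,0]>.28)&(P[...,0]<.35)&(P[...,1]>.31)&(P[...,1]<.41)&(P[...,2]>.045)&(P[...,2]<.075);print(m.sum(),np.median(P[m],0))"
```

```text
t=50.85 roll -0.000 tool mm [-1.6  2.5  3.1] rows 1.0 gap 0.0039 F [-0.1  0.1 -4.9] grip 113.1 eef [0.3817 0.3537 0.1753] [ 3.1398e+00 -1.8000e-03  1.4307e+00]
748 [0.31436068 0.35269313 0.06085738]
```

>>> {"name": "servo_tool", "arguments": {
  "jaw": [255, 255, 255, 255, 255, 255, 255, 255],
  "dp": [
    [-0.0017, 0, 0.002],
    [0, 0, 0.0012],
    [0, 0.006, 0],
    [0, 0.006, 0],
    [0, 0.006, 0],
    [0, 0.006, 0],
    [0, 0.006, 0],
    [0, 0, 0]
  ],
  "roll": [0, 0, 0, 0, 0, 0, 0, 0]
}}

```text
time: 51.85
eef_pos: [0.411, 0.3472, 0.1706]
eef_rot: [3.141, -0.0, 1.43]
ft_force: [-0.6, 0.0, -5.9]
finger_gap: 0.004
grasp_force: 113.1
```

>>> {"name": "servo_tool", "arguments": {
  "jaw": [255, 255, 255, 255, 255, 255, 255, 255],
  "dp": [
    [0, 0.004, 0],
    [0, 0.004, 0],
    [0, 0.004, 0],
    [0, 0.004, 0],
    [0, 0.003, 0],
    [0, 0.0015, 0],
    [0, 0, 0],
    [0, 0, 0]
  ],
  "roll": [0, 0, 0, 0, 0, 0, 0, 0]
}}

```text
time: 52.85
eef_pos: [0.4306, 0.3445, 0.1707]
eef_rot: [-3.141, 0.0, 1.431]
ft_force: [0.1, -0.0, -5.0]
finger_gap: 0.004
grasp_force: 112.9
```

```bash
python3 -c "
from m import *
plan(.433,.3447,.1722,82)
c=grab('wrist'); save(cv2.resize(c['image'][100:280,160:400],None,fx=2,fy=2),'w6.png')"
```

```text
t=52.90 roll -0.000 tool mm [ 0.6  2.4 -1.5] rows 1.0 gap 0.0040 F [ 0.1 -0.7 -5.3] grip 112.9 eef [0.4305 0.3444 0.1707] [-3.1414e+00  1.0000e-04  1.4309e+00]
```

View pics/w6.png

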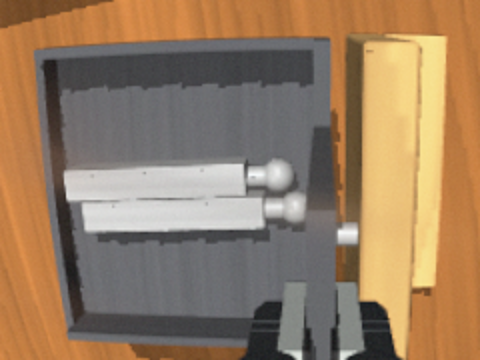

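The stud shank at (347,233) is just passing through the keyhole, and both punches lie inside the tray. I go 5 mm farther so the plate is behind the head, then let down slowly.

>>> {"name": "servo_tool", "arguments": {
  "jaw": [255, 255, 255, 255, 255, 255, 255, 255],
  "dp": [
    [0, 0.001, 0],
    [0, 0.001, 0],
    [0, 0.001, 0],
    [0, 0.001, 0],
    [0, 0.001, 0],
    [0, 0, 0],
    [0, 0, 0],
    [0, 0, 0]
  ],
  "roll": [0, 0, 0, 0, 0, 0, 0, 0]
}}

```text
time: 53.95
eef_pos: [0.4356, 0.3437, 0.1707]
eef_rot: [-3.142, -0.0, 1.431]
ft_force: [-0.4, 0.3, -5.8]
finger_gap: 0.004
grasp_force: 112.9
```

>>> {"name": "servo_tool", "arguments": {
  "jaw": [255, 255, 255, 255, 255, 255, 255, 255],
  "dp": [
    [0, 0, 0.002],
    [0, 0, 0.002],
    [0, 0, 0.002],
    [0, 0, 0.002],
    [0, 0, 0.002],
    [0, 0, 0],
    [0, 0, 0],
    [0, 0, 0]
  ],
  "roll": [0, 0, 0, 0, 0, 0, 0, 0]
}}

```text
time: 54.95
eef_pos: [0.4357, 0.3438, 0.1608]
eef_rot: [3.141, -0.0, 1.431]
ft_force: [-0.8, 0.3, -4.7]
finger_gap: 0.0043
grasp_force: 112.9
```

>>> {"name": "servo_tool", "arguments": {
  "jaw": [255, 255, 255, 255, 255, 255, 255, 255],
  "dp": [
    [0, 0, 0.002],
    [0, 0, 0.002],
    [0, 0, 0.002],
    [0, 0, 0.002],
    [0, 0, 0.002],
    [0, 0, 0.002],
    [0, 0, 0],
    [0, 0, 0]
  ],
  "roll": [0, 0, 0, 0, 0, 0, 0, 0]
}}

```text
time: 55.95
eef_pos: [0.4357, 0.3438, 0.1488]
eef_rot: [3.141, -0.0, 1.431]
ft_force: [-0.7, 0.1, -5.0]
finger_gap: 0.0041
grasp_force: 112.9
```

>>> {"name": "servo_tool", "arguments": {
  "jaw": [255, 255, 255, 255, 255, 255, 255, 255],
  "dp": [
    [0, 0, 0.0015],
    [0, 0, 0.0015],
    [0, 0, 0.0015],
    [0, 0, 0.0015],
    [0, 0, 0.001],
    [0, 0, 0],
    [0, 0, 0],
    [0, 0, 0]
  ],
  "roll": [0, 0, 0, 0, 0, 0, 0, 0]
}}

```text
time: 56.95
eef_pos: [0.4357, 0.3438, 0.1418]
eef_rot: [3.141, -0.0, 1.431]
ft_force: [0.5, 0.2, -4.7]
finger_gap: 0.0043
grasp_force: 112.9
```

>>> {"name": "servo_tool", "arguments": {
  "jaw": [255, 255, 255, 255, 255, 255],
  "dp": [
    [0, 0, 0.001],
    [0, 0, 0.001],
    [0, 0, 0.001],
    [0, 0, 0],
    [0, 0, 0],
    [0, 0, 0]
  ],
  "roll": [0, 0, 0, 0, 0, 0]
}}

```text
time: 57.7
eef_pos: [0.4359, 0.3439, 0.1398]
eef_rot: [3.141, -0.001, 1.431]
ft_force: [-2.8, -1.3, 3.8]
finger_gap: 0.004
grasp_force: 114.5
```

>>> {"name": "servo_tool", "arguments": {
  "jaw": [245, 235, 225, 210, 190, 150, 100, 100],
  "dp": [
    [0, 0, -0.0005],
    [0, 0, 0],
    [0, 0, 0],
    [0, 0, 0],
    [0, 0, 0],
    [0, 0, 0],
    [0, 0, 0],
    [0, 0, 0]
  ],
  "roll": [0, 0, 0, 0, 0, 0, 0, 0]
}}

```text
time: 58.7
eef_pos: [0.4357, 0.3437, 0.1392]
eef_rot: [3.142, -0.0, 1.431]
ft_force: [0.3, -0.9, 0.0]
finger_gap: 0.0518
grasp_force: 0.0
```

>>> {"name": "servo_tool", "arguments": {
  "jaw": [100, 100, 100, 100, 100],
  "dp": [
    [0, 0, -0.02],
    [0, 0, -0.03],
    [0, 0, -0.03],
    [0, 0, -0.03],
    [0, 0, 0]
  ],
  "roll": [0, 0, 0, 0, 0]
}}

```text
time: 59.32
eef_pos: [0.4371, 0.3446, 0.2525]
eef_rot: [3.137, -0.004, 1.431]
ft_force: [-0.1, 1.1, 0.4]
finger_gap: 0.052
grasp_force: 0.0
```

```bash
python3 -c "
from m import *
rect('tab',.41,.46,.28,.42,.152,.18)
for i,(x,y) in enumerate([(.442,.1228),(.480,-.0211),(.4405,-.1681)]): rect('cup%d'%(i+1),x-.05,x+.05,y-.05,y+.05,.128,.15)
plan(.442,.1228,.235,76)
c=grab('wrist'); save(cv2.resize(c['image'][60:320,120:480],None,fx=2,fy=2),'w7.png')"
```

```text
tab 66 c 433.3 345.4 size 68.4 6.1; w axis ang 82.2 z 0.1664
cup1 35 c 442.0 123.1 size 43.5 5.7; w axis ang 75.8 z 0.1383
cup2 39 c 479.9 -21.1 size 41.0 6.1; w axis ang 76.2 z 0.1383
cup3 39 c 440.4 -167.6 size 6.0 43.7; w axis ang 10.0 z 0.1387
t=59.38 roll 0.104 tool mm [-213.4   59.    15.5] rows 4.0 gap 0.0517 F [ 0.3  0.7 -0.9] grip 0.0 eef [0.4364 0.3442 0.2505] [ 3.1392e+00 -2.0000e-03  1.4308e+00]
```

View pics/w7.png

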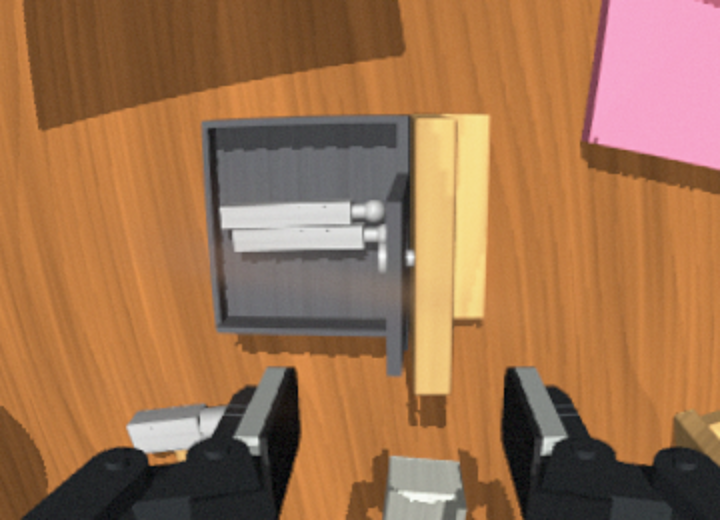

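The tray hangs fully down, with its tab back at the starting reading and the stud head visible at (385,258). Both punches are in it. Next is cup 1.

>>> {"name": "servo_tool", "arguments": {
  "jaw": [100, 100, 100, 100, 100, 100, 100, 100],
  "dp": [
    [-0.02, 0.009, 0],
    [-0.04, 0.01, 0],
    [-0.043, 0.01, 0],
    [-0.043, 0.01, 0],
    [-0.04, 0.01, 0],
    [-0.022, 0.01, 0],
    [-0.005, 0, 0],
    [0, 0, 0]
  ],
  "roll": [0.104, 0, 0, 0, 0, 0, 0, 0]
}}

```text
time: 60.42
eef_pos: [0.443, 0.1235, 0.2481]
eef_rot: [-3.14, 0.0, 1.326]
ft_force: [0.6, 0.5, 0.2]
finger_gap: 0.0519
grasp_force: 0.0
```

```bash
python3 -c "
from h import *
plan(.442,.1228,.114,75.8)"
```

```text
t=60.42 roll 0.004 tool mm [ -0.9  -0.8 134.1] rows 3.0 gap 0.0519 F [0.6 0.5 0.2] grip 0.0 eef [0.443  0.1235 0.2481] [-3.1396e+00  2.0000e-04  1.3265e+00]
```

>>> {"name": "servo_tool", "arguments": {
  "jaw": [100, 100, 100, 100, 100, 100, 100, 100],
  "dp": [
    [-0.001, -0.001, 0.02],
    [0, 0, 0.035],
    [0, 0, 0.035],
    [0, 0, 0.025],
    [0, 0, 0.013],
    [0, 0, 0.005],
    [0, 0, 0],
    [0, 0, 0]
  ],
  "roll": [0.003, 0, 0, 0, 0, 0, 0, 0]
}}

```text
time: 61.42
eef_pos: [0.4434, 0.1228, 0.1175]
eef_rot: [3.139, -0.001, 1.324]
ft_force: [0.1, 0.4, -0.2]
finger_gap: 0.0523
grasp_force: 0.0
```

>>> {"name": "servo_tool", "arguments": {
  "jaw": [150, 200, 255, 255, 255, 255, 255, 255],
  "dp": [
    [0, 0, 0],
    [0, 0, 0],
    [0, 0, 0],
    [0, 0, 0],
    [0, 0, 0],
    [0, 0, 0],
    [0, 0, 0],
    [0, 0, 0]
  ],
  "roll": [0, 0, 0, 0, 0, 0, 0, 0],
  "squeeze": 80
}}

```text
time: 62.42
eef_pos: [0.4428, 0.1226, 0.1165]
eef_rot: [3.141, -0.0, 1.324]
ft_force: [0.6, 0.1, 1.8]
finger_gap: 0.0044
grasp_force: 78.6
```

```bash
cat > peg.py <<'E'
from h import *
def pegpt(yp,xp):  # rail frame yaw 6 -> world
    a=np.radians(6); return xp*np.cos(a)-yp*np.sin(a), xp*np.sin(a)+yp*np.cos(a)
def stage(yp,xp,z): x,y=pegpt(yp,xp); plan(x,y,z,96)
E
python3 -c "
from peg import *
stage(.0385,.570,.155)"
```

```text
t=62.42 roll -0.352 tool mm [-37.1 116.8 -38.5] rows 2.0 gap 0.0044 F [0.6 0.1 1.8] grip 78.6 eef [0.4428 0.1226 0.1165] [ 3.1408e+00 -2.0000e-04  1.3238e+00]
```

>>> {"name": "servo_tool", "arguments": {
  "jaw": [255, 255, 255, 255, 255, 255, 255, 255],
  "dp": [
    [0, 0, -0.01],
    [0, 0, -0.016],
    [0, 0, -0.01],
    [-0.01, 0.03, 0],
    [-0.01, 0.035, 0],
    [-0.01, 0.032, 0],
    [-0.007, 0.02, 0],
    [0, 0, 0]
  ],
  "roll": [0, -0.17, -0.182, 0, 0, 0, 0, 0]
}}

```text
time: 63.42
eef_pos: [0.563, 0.0976, 0.1512]
eef_rot: [-3.139, -0.0, 1.675]
ft_force: [-0.5, 0.4, -1.8]
finger_gap: 0.0042
grasp_force: 78.8
```

```bash
python3 -c "
from peg import *
stage(.0385,.570,.1525)
c=grab('scene'); save(cv2.resize(c['image'][130:255,230:430],None,fx=4,fy=4,interpolation=2),'s2.png')
W=world(c); m=(abs(W[...,0]-.575)<.03)&(W[...,2]>.13)&(abs(W[...,1]-.105)<.03); print(m.sum())"
```

```text
t=63.42 roll -0.001 tool mm [ 0.2 -0.1 -1.3] rows 1.0 gap 0.0042 F [-0.5  0.4 -1.8] grip 78.8 eef [0.563  0.0976 0.1512] [-3.1394e+00 -2.0000e-04  1.6749e+00]
5155
```

View pics/s2.png

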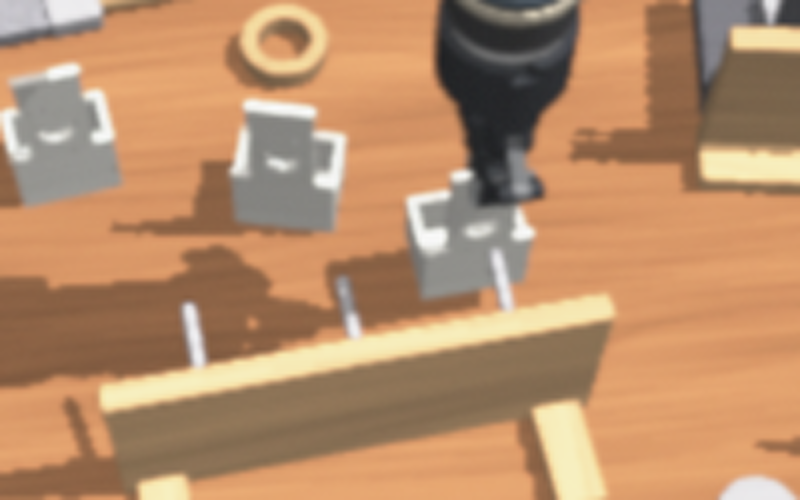

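The crop shows cup 1 before the left-hand peg, with its eye at about (483,228) and the peg tip at (497,252). I check the lateral alignment numerically.

```bash
python3 -c "
from h import *
c=load('scene'); W=world(c); a=np.radians(6)
X=W[...,0]*np.cos(a)+W[...,1]*np.sin(a); Y=-W[...,0]*np.sin(a)+W[...,1]*np.cos(a); Z=W[...,2]
for zl,zh in((.05,.06),(.06,.07),(.07,.08),(.09,.1),(.10,.11)):
  m=(abs(X-.573)<.012)&(Z>zl)&(Z<zh)&(abs(Y-.04)<.06); print(zl,m.sum(),np.round(1000*np.percentile(Y[m],[0,3,50,97,100]),1),np.round(1000*np.median(X[m]),1))
# pegs
for y0 in (-.1515,-.0565,.0385):
  m=(X>.592)&(X<.63)&(Z>.108)&(Z<.135)&(abs(Y-y0)<.02); print('peg',m.sum(),np.round(1000*np.percentile(Y[m],[0,50,100]),1),np.round(1000*np.percentile(X[m],[0,100]),1))
"
```

```text
0.05 45 [ 2.1  2.3 28.6 70.9 72.2] 572.1
0.06 41 [ 2.1  2.3 31.1 68.5 71.2] 571.9
0.07 48 [ 2.   2.5 30.3 68.4 70.1] 572.1
0.09 63 [ 2.9  3.8 36.1 70.1 71.4] 571.9
0.1 46 [15.1 16.1 37.2 58.1 59.4] 572.2
peg 48 [-155.6 -151.9 -147.7] [595.4 629.2]
peg 46 [-60.7 -57.3 -53.3] [595.1 628.9]
peg 47 [34.4 37.7 42.1] [593.6 629.9]
```

>>> {"name": "servo_tool", "arguments": {
  "jaw": [255, 255, 255, 255, 255, 255, 255, 255],
  "dp": [
    [0.001, 0.007, -0.001],
    [0, 0.007, 0],
    [0, 0.007, 0],
    [0, 0.006, 0.0005],
    [0, 0.006, 0.001],
    [0, 0.006, 0.0015],
    [0, 0, 0],
    [0, 0, 0]
  ],
  "roll": [0, 0, 0, 0, 0, 0, 0, 0]
}}

```text
time: 64.47
eef_pos: [0.6012, 0.1031, 0.1501]
eef_rot: [-3.141, -0.0, 1.676]
ft_force: [0.3, 0.6, -1.2]
finger_gap: 0.0043
grasp_force: 78.8
```

>>> {"name": "servo_tool", "arguments": {
  "jaw": [255, 255, 255, 255, 255, 255, 255, 255],
  "dp": [
    [0, 0.006, 0.0015],
    [0, 0.006, 0.0015],
    [0, 0.005, 0.0015],
    [0, 0.002, 0.001],
    [0, 0, 0],
    [0, 0, 0],
    [0, 0, 0],
    [0, 0, 0]
  ],
  "roll": [0, 0, 0, 0, 0, 0, 0, 0]
}}

```text
time: 65.47
eef_pos: [0.6202, 0.1051, 0.1448]
eef_rot: [3.141, -0.0, 1.676]
ft_force: [0.4, -0.3, -1.0]
finger_gap: 0.0041
grasp_force: 78.8
```

```bash
python3 -c "
from peg import *
stage(.0385,.629,.1372)"
```

```text
t=65.47 roll 0.000 tool mm [-1.2  1.2  7.6] rows 1.0 gap 0.0041 F [ 0.4 -0.3 -1. ] grip 78.8 eef [0.6202 0.1051 0.1448] [ 3.1414 -0.      1.6758]
```

Free so far. I lower until it rests on the peg.

>>> {"name": "servo_tool", "arguments": {
  "jaw": [255, 255, 255, 255, 255, 255, 255, 255],
  "dp": [
    [0, 0, 0.0015],
    [0, 0, 0.0015],
    [0, 0, 0.0015],
    [0, 0, 0.001],
    [0, 0, 0.001],
    [0, 0, 0],
    [0, 0, 0],
    [0, 0, 0]
  ],
  "roll": [0, 0, 0, 0, 0, 0, 0, 0]
}}

```text
time: 66.47
eef_pos: [0.6204, 0.1052, 0.1387]
eef_rot: [3.141, -0.0, 1.676]
ft_force: [-1.3, -0.4, 2.1]
finger_gap: 0.0046
grasp_force: 79.3
```

>>> {"name": "servo_tool", "arguments": {
  "jaw": [245, 235, 225, 210, 190, 150, 100, 100],
  "dp": [
    [0, 0, 0],
    [0, 0, 0],
    [0, 0, 0],
    [0, 0, 0],
    [0, 0, 0],
    [0, 0, 0],
    [0, 0, 0],
    [0, 0, 0]
  ],
  "roll": [0, 0, 0, 0, 0, 0, 0, 0]
}}

```text
time: 67.47
eef_pos: [0.6203, 0.1051, 0.1382]
eef_rot: [3.142, 0.0, 1.676]
ft_force: [0.4, 0.3, 0.4]
finger_gap: 0.0522
grasp_force: 0.0
```

>>> {"name": "servo_tool", "arguments": {
  "jaw": [100, 100, 100, 100, 100, 100],
  "dp": [
    [0, 0, -0.02],
    [0, 0, -0.03],
    [0, 0, -0.035],
    [0, 0, -0.015],
    [0, 0, 0],
    [0, 0, 0]
  ],
  "roll": [0, 0, 0, 0.17, 0.17, 0]
}}

```text
time: 68.22
eef_pos: [0.6204, 0.1051, 0.2385]
eef_rot: [3.141, -0.0, 1.338]
ft_force: [1.0, 0.7, 0.1]
finger_gap: 0.0522
grasp_force: 0.0
```

```bash
python3 -c "
from m import *
plan(.4798,-.0211,.2375,76.5)
rect('cup1 hung',.57,.66,.05,.16,.145,.18)
rect('cup1 box',.54,.66,.03,.18,.04,.085)
rect('cup2',.43,.53,-.07,.03,.128,.15)"
```

```text
t=68.28 roll 0.003 tool mm [-155.5 -107.1    0.5] rows 3.0 gap 0.0517 F [ 0.3 -0.6  0.2] grip 0.0 eef [0.6202 0.1051 0.238 ] [-3.1414e+00  1.0000e-04  1.3387e+00]
cup1 hung 30 c 618.8 99.6 size 6.6 28.7; w axis ang 5.4 z 0.1599
cup1 box 152 c 606.6 74.3 size 55.4 95.4; w axis ang 7.2 z 0.0627
cup2 39 c 479.9 -21.0 size 41.1 6.1; w axis ang 77.0 z 0.1378
```

Cup 1 hangs with its top at 160 mm. On to cup 2.

>>> {"name": "servo_tool", "arguments": {
  "jaw": [100, 100, 100, 100, 100, 100, 100, 100],
  "dp": [
    [-0.02, -0.014, 0],
    [-0.034, -0.023, 0],
    [-0.034, -0.023, 0],
    [-0.034, -0.023, 0],
    [-0.022, -0.016, 0],
    [-0.012, -0.008, 0],
    [0, 0, 0],
    [0, 0, 0]
  ],
  "roll": [0.003, 0, 0, 0, 0, 0, 0, 0]
}}

```text
time: 69.28
eef_pos: [0.4801, -0.0209, 0.238]
eef_rot: [3.141, -0.0, 1.334]
ft_force: [-0.9, -0.7, -0.6]
finger_gap: 0.0517
grasp_force: 0.0
```

```bash
python3 -c "
from m import *
plan(.4798,-.0211,.116,76.5)"
```

```text
t=69.33 roll -0.001 tool mm [ -0.4  -0.3 122. ] rows 2.0 gap 0.0521 F [-1.4 -0.1  0.3] grip 0.0 eef [ 0.4802 -0.0208  0.238 ] [-3.1416e+00 -3.0000e-04  1.3340e+00]
```

>>> {"name": "servo_tool", "arguments": {
  "jaw": [100, 100, 100, 100, 100, 100, 100, 100],
  "dp": [
    [0, 0, 0.02],
    [0, 0, 0.035],
    [0, 0, 0.035],
    [0, 0, 0.02],
    [0, 0, 0.009],
    [0, 0, 0.003],
    [0, 0, 0],
    [0, 0, 0]
  ],
  "roll": [0, 0, 0, 0, 0, 0, 0, 0]
}}

```text
time: 70.32
eef_pos: [0.4804, -0.0214, 0.1173]
eef_rot: [3.139, -0.0, 1.333]
ft_force: [0.1, 0.4, 0.3]
finger_gap: 0.052
grasp_force: 0.0
```

>>> {"name": "servo_tool", "arguments": {
  "jaw": [150, 200, 255, 255, 255, 255, 255, 255],
  "dp": [
    [0, 0, 0],
    [0, 0, 0],
    [0, 0, 0],
    [0, 0, 0],
    [0, 0, 0],
    [0, 0, 0],
    [0, 0, 0],
    [0, 0, 0]
  ],
  "roll": [0, 0, 0, 0, 0, 0, 0, 0]
}}

```text
time: 71.32
eef_pos: [0.4796, -0.0213, 0.1162]
eef_rot: [3.141, 0.0, 1.333]
ft_force: [-0.2, -0.1, 0.6]
finger_gap: 0.0044
grasp_force: 79.9
```

>>> {"name": "servo_tool", "arguments": {
  "jaw": [255, 255, 255, 255, 255],
  "dp": [
    [0, 0, -0.01],
    [0, 0, -0.016],
    [0, 0, -0.01],
    [0, 0, 0],
    [0, 0, 0]
  ],
  "roll": [0, -0.17, -0.172, 0, 0]
}}

```text
time: 71.95
eef_pos: [0.4792, -0.0212, 0.1518]
eef_rot: [-3.141, -0.0, 1.672]
ft_force: [-0.7, 0.1, -1.7]
finger_gap: 0.0042
grasp_force: 79.6
```

```bash
python3 -c "
from peg import *
stage(-.057,.570,.1525)"
```

```text
t=71.95 roll -0.003 tool mm [14.2 95.6 -0.7] rows 2.0 gap 0.0042 F [-0.7  0.1 -1.7] grip 79.6 eef [ 0.4792 -0.0212  0.1518] [-3.1408e+00 -3.0000e-04  1.6723e+00]
```

>>> {"name": "servo_tool", "arguments": {
  "jaw": [255, 255, 255, 255, 255, 255, 255, 255],
  "dp": [
    [0.004, 0.015, 0],
    [0.004, 0.025, 0],
    [0.004, 0.025, 0],
    [0.002, 0.02, -0.0007],
    [0, 0.01, 0],
    [0, 0, 0],
    [0, 0, 0],
    [0, 0, 0]
  ],
  "roll": [-0.003, 0, 0, 0, 0, 0, 0, 0]
}}

```text
time: 72.95
eef_pos: [0.572, 0.0026, 0.153]
eef_rot: [-3.141, -0.0, 1.677]
ft_force: [-0.1, 0.4, -2.4]
finger_gap: 0.0043
grasp_force: 79.6
```

```bash
cat > chk.py <<'E'
from peg import *
def chk(yc):
    W=world(grab('scene')); a=np.radians(6)
    X=W[...,0]*np.cos(a)+W[...,1]*np.sin(a); Y=-W[...,0]*np.sin(a)+W[...,1]*np.cos(a); Z=W[...,2]
    for zl,zh in((.05,.065),(.065,.08)):
        m=(abs(X-.573)<.012)&(Z>zl)&(Z<zh)&(abs(Y-yc)<.05); print(zl,m.sum(),np.round(1000*np.percentile(Y[m],[0,50,100]),1),np.round(1000*np.median(X[m]),1))
E
python3 -c "
from chk import *
stage(-.057,.570,.1525); chk(-.057)"
```

```text
t=72.95 roll 0.002 tool mm [0.2 0.9 0.5] rows 1.0 gap 0.0043 F [-0.1  0.4 -2.4] grip 79.6 eef [0.572  0.0026 0.153 ] [-3.1414 -0.      1.6774]
0.05 66 [-93.5 -65.  -24.8] 571.6
0.065 67 [-93.3 -62.1 -25.3] 571.8
```

>>> {"name": "servo_tool", "arguments": {
  "jaw": [255, 255, 255, 255, 255, 255, 255, 255],
  "dp": [
    [0.0015, 0.007, 0],
    [0, 0.007, 0],
    [0, 0.007, 0],
    [0, 0.006, 0.0005],
    [0, 0.006, 0.001],
    [0, 0.006, 0.0015],
    [0, 0, 0],
    [0, 0, 0]
  ],
  "roll": [0.002, 0, 0, 0, 0, 0, 0, 0]
}}

```text
time: 74.0
eef_pos: [0.611, 0.0083, 0.1498]
eef_rot: [-3.141, -0.0, 1.676]
ft_force: [0.4, 0.6, -2.4]
finger_gap: 0.004
grasp_force: 79.6
```

>>> {"name": "servo_tool", "arguments": {
  "jaw": [255, 255, 255, 255, 255, 255, 255, 255],
  "dp": [
    [0, 0.006, 0.0015],
    [0, 0.006, 0.0015],
    [0, 0.005, 0.0015],
    [0, 0.002, 0.001],
    [0, 0, 0],
    [0, 0, 0],
    [0, 0, 0],
    [0, 0, 0]
  ],
  "roll": [0, 0, 0, 0, 0, 0, 0, 0]
}}

```text
time: 75.0
eef_pos: [0.63, 0.0103, 0.1445]
eef_rot: [3.141, 0.0, 1.676]
ft_force: [0.1, -0.5, -1.6]
finger_gap: 0.0043
grasp_force: 79.6
```

>>> {"name": "servo_tool", "arguments": {
  "jaw": [255, 255, 255, 255, 255, 255, 255, 255],
  "dp": [
    [0, 0, 0.0015],
    [0, 0, 0.0015],
    [0, 0, 0.0015],
    [0, 0, 0.001],
    [0, 0, 0],
    [0, 0, 0],
    [0, 0, 0],
    [0, 0, 0]
  ],
  "roll": [0, 0, 0, 0, 0, 0, 0, 0]
}}

```text
time: 76.0
eef_pos: [0.6301, 0.0103, 0.1389]
eef_rot: [3.142, 0.0, 1.676]
ft_force: [-0.4, 0.1, -1.7]
finger_gap: 0.0044
grasp_force: 79.8
```

>>> {"name": "servo_tool", "arguments": {
  "jaw": [255, 255, 255, 255, 255, 255],
  "dp": [
    [0, 0, 0.0007],
    [0, 0, 0.0007],
    [0, 0, 0.0006],
    [0, 0, 0],
    [0, 0, 0],
    [0, 0, 0]
  ],
  "roll": [0, 0, 0, 0, 0, 0]
}}

```text
time: 76.75
eef_pos: [0.6303, 0.0103, 0.1382]
eef_rot: [3.14, 0.0, 1.676]
ft_force: [-2.2, 1.0, 5.3]
finger_gap: 0.0042
grasp_force: 80.7
```

Seated. I release it, rise and go to cup 3 (tool yaw 100).

>>> {"name": "servo_tool", "arguments": {
  "jaw": [245, 235, 225, 210, 190, 150, 100, 100],
  "dp": [
    [0, 0, 0],
    [0, 0, 0],
    [0, 0, 0],
    [0, 0, 0],
    [0, 0, 0],
    [0, 0, 0],
    [0, 0, 0],
    [0, 0, 0]
  ],
  "roll": [0, 0, 0, 0, 0, 0, 0, 0]
}}

```text
time: 77.75
eef_pos: [0.6301, 0.0103, 0.1369]
eef_rot: [3.141, 0.0, 1.676]
ft_force: [0.5, 0.4, -0.6]
finger_gap: 0.052
grasp_force: 0.0
```

>>> {"name": "servo_tool", "arguments": {
  "jaw": [100, 100, 100, 100, 100, 100],
  "dp": [
    [0, 0, -0.02],
    [0, 0, -0.03],
    [0, 0, -0.035],
    [0, 0, -0.015],
    [0, 0, 0],
    [0, 0, 0]
  ],
  "roll": [0, 0, 0, 0, -0.067, 0]
}}

```text
time: 78.5
eef_pos: [0.63, 0.0103, 0.2363]
eef_rot: [-3.141, -0.0, 1.742]
ft_force: [-0.1, 0.2, -0.7]
finger_gap: 0.0522
grasp_force: 0.0
```

```bash
python3 -c "
from m import *
plan(.4405,-.1678,.238,99.8)
rect('cup1 hung',.57,.66,.06,.15,.145,.18)
rect('cup2 hung',.57,.66,-.04,.055,.145,.18)
rect('cup3',.39,.49,-.22,-.12,.128,.15)"
```

```text
t=78.55 roll -0.000 tool mm [-143.3 -216.8   -2. ] rows 4.0 gap 0.0521 F [ 0.8 -0.7 -0.3] grip 0.0 eef [0.6298 0.0103 0.236 ] [-3.1402e+00 -4.0000e-04  1.7417e+00]
cup1 hung 0
cup2 hung 0
cup3 38 c 440.5 -167.8 size 6.0 43.7; w axis ang 10.1 z 0.1387
```

>>> {"name": "servo_tool", "arguments": {
  "jaw": [100, 100, 100, 100, 100, 100, 100, 100],
  "dp": [
    [-0.014, -0.02, 0],
    [-0.027, -0.042, 0],
    [-0.027, -0.042, 0],
    [-0.027, -0.042, 0],
    [-0.027, -0.042, 0],
    [-0.014, -0.02, 0],
    [-0.007, -0.009, 0],
    [0, 0, 0]
  ],
  "roll": [0, 0, 0, 0, 0, 0, 0, 0]
}}

```text
time: 79.55
eef_pos: [0.4406, -0.1678, 0.2365]
eef_rot: [-3.141, -0.001, 1.741]
ft_force: [1.2, -0.4, 0.3]
finger_gap: 0.0518
grasp_force: 0.0
```

```bash
python3 -c "
from m import *
plan(.4405,-.1678,.116,99.8)
rect('cup1 hung',.57,.66,.06,.15,.145,.18)
rect('cup2 hung',.57,.66,-.04,.055,.145,.18)
rect('cup3',.39,.49,-.22,-.12,.128,.15)"
```

```text
t=79.60 roll 0.001 tool mm [ -0.3  -0.6 120.5] rows 2.0 gap 0.0518 F [-0.1  0.7 -0.6] grip 0.0 eef [ 0.441  -0.1674  0.2365] [ 3.1415e+00 -7.0000e-04  1.7424e+00]
cup1 hung 47 c 618.7 105.7 size 6.5 43.8; w axis ang 6.8 z 0.1593
cup2 hung 47 c 627.2 11.7 size 6.6 42.1; w axis ang 6.6 z 0.1597
cup3 16 c 438.2 -154.6 size 6.0 16.6; w axis ang 10.3 z 0.1380
```

Both cups hang with their tops at 160 mm. Now cup 3.

>>> {"name": "servo_tool", "arguments": {
  "jaw": [100, 100, 100, 100, 100, 100, 100, 100],
  "dp": [
    [0, 0, 0.02],
    [0, 0, 0.035],
    [0, 0, 0.033],
    [0, 0, 0.02],
    [0, 0, 0.009],
    [0, 0, 0.003],
    [0, 0, 0],
    [0, 0, 0]
  ],
  "roll": [0, 0, 0, 0, 0, 0, 0, 0]
}}

```text
time: 80.6
eef_pos: [0.4415, -0.1681, 0.118]
eef_rot: [3.14, 0.001, 1.743]
ft_force: [-0.1, -0.2, -0.2]
finger_gap: 0.0518
grasp_force: 0.0
```

>>> {"name": "servo_tool", "arguments": {
  "jaw": [150, 200, 255, 255, 255, 255, 255, 255],
  "dp": [
    [0, 0, 0],
    [0, 0, 0],
    [0, 0, 0],
    [0, 0, 0],
    [0, 0, 0],
    [0, 0, 0],
    [0, 0, 0],
    [0, 0, 0]
  ],
  "roll": [0, 0, 0, 0, 0, 0, 0, 0]
}}

```text
time: 81.6
eef_pos: [0.4408, -0.1678, 0.1169]
eef_rot: [3.141, 0.0, 1.743]
ft_force: [0.2, -0.3, 0.1]
finger_gap: 0.0042
grasp_force: 80.5
```

>>> {"name": "servo_tool", "arguments": {
  "jaw": [255, 255, 255, 255, 255],
  "dp": [
    [0, 0, -0.01],
    [0, 0, -0.016],
    [0, 0, -0.01],
    [0, 0, 0],
    [0, 0, 0]
  ],
  "roll": [0, 0.03, 0.036, 0, 0]
}}

```text
time: 82.22
eef_pos: [0.4407, -0.1677, 0.1528]
eef_rot: [-3.141, -0.0, 1.677]
ft_force: [-1.2, -0.1, -1.1]
finger_gap: 0.0046
grasp_force: 80.3
```

```bash
python3 -c "
from peg import *
stage(-.1518,.570,.1525)"
```

```text
t=82.22 roll 0.001 tool mm [ 61.  149.3   0.3] rows 3.0 gap 0.0046 F [-1.2 -0.1 -1.1] grip 80.3 eef [ 0.4407 -0.1677  0.1528] [-3.1414e+00 -1.0000e-04  1.6768e+00]
```

>>> {"name": "servo_tool", "arguments": {
  "jaw": [255, 255, 255, 255, 255, 255, 255, 255],
  "dp": [
    [0.01, 0.02, 0],
    [0.015, 0.035, 0],
    [0.015, 0.035, 0],
    [0.013, 0.03, 0],
    [0.006, 0.02, 0],
    [0.002, 0.009, 0],
    [0, 0, 0],
    [0, 0, 0]
  ],
  "roll": [0.001, 0, 0, 0, 0, 0, 0, 0]
}}

```text
time: 83.22
eef_pos: [0.5817, -0.0918, 0.1527]
eef_rot: [-3.141, -0.0, 1.675]
ft_force: [0.7, 0.5, -1.2]
finger_gap: 0.004
grasp_force: 80.2
```

```bash
python3 -c "
from chk import *
stage(-.1518,.570,.1525); chk(-.1518)"
```

```text
t=83.22 roll -0.000 tool mm [0.3 1.1 0.2] rows 1.0 gap 0.0040 F [ 0.7  0.5 -1.2] grip 80.2 eef [ 0.5817 -0.0918  0.1527] [-3.1405e+00 -1.0000e-04  1.6751e+00]
0.05 71 [-189.5 -159.1 -120.1] 571.3
0.065 70 [-188.4 -160.  -121.3] 571.3
```

>>> {"name": "servo_tool", "arguments": {
  "jaw": [255, 255, 255, 255, 255, 255, 255, 255],
  "dp": [
    [0.0025, 0.007, 0],
    [0, 0.007, 0],
    [0, 0.007, 0],
    [0, 0.006, 0.0005],
    [0, 0.006, 0.001],
    [0, 0.006, 0.0015],
    [0, 0, 0],
    [0, 0, 0]
  ],
  "roll": [0, 0, 0, 0, 0, 0, 0, 0]
}}

```text
time: 84.28
eef_pos: [0.6209, -0.0848, 0.1498]
eef_rot: [-3.141, -0.0, 1.676]
ft_force: [-0.6, 0.9, -1.5]
finger_gap: 0.0045
grasp_force: 80.3
```

>>> {"name": "servo_tool", "arguments": {
  "jaw": [255, 255, 255, 255, 255, 255, 255, 255],
  "dp": [
    [0, 0.006, 0.0015],
    [0, 0.006, 0.0015],
    [0, 0.005, 0.0015],
    [0, 0.002, 0.001],
    [0, 0, 0],
    [0, 0, 0],
    [0, 0, 0],
    [0, 0, 0]
  ],
  "roll": [0, 0, 0, 0, 0, 0, 0, 0]
}}

```text
time: 85.28
eef_pos: [0.6399, -0.0829, 0.1445]
eef_rot: [3.141, 0.0, 1.676]
ft_force: [0.1, -1.2, -0.8]
finger_gap: 0.0043
grasp_force: 80.2
```

>>> {"name": "servo_tool", "arguments": {
  "jaw": [255, 255, 255, 255, 255, 255, 255, 255],
  "dp": [
    [0, 0, 0.0015],
    [0, 0, 0.0015],
    [0, 0, 0.0015],
    [0, 0, 0.001],
    [0, 0, 0.001],
    [0, 0, 0],
    [0, 0, 0],
    [0, 0, 0]
  ],
  "roll": [0, 0, 0, 0, 0, 0, 0, 0]
}}

```text
time: 86.28
eef_pos: [0.6402, -0.0829, 0.1391]
eef_rot: [3.14, 0.0, 1.676]
ft_force: [-2.1, 1.1, 6.6]
finger_gap: 0.0043
grasp_force: 81.2
```

>>> {"name": "servo_tool", "arguments": {
  "jaw": [245, 235, 225, 210, 190, 150, 100, 100],
  "dp": [
    [0, 0, 0],
    [0, 0, 0],
    [0, 0, 0],
    [0, 0, 0],
    [0, 0, 0],
    [0, 0, 0],
    [0, 0, 0],
    [0, 0, 0]
  ],
  "roll": [0, 0, 0, 0, 0, 0, 0, 0]
}}

```text
time: 87.28
eef_pos: [0.6399, -0.0828, 0.1379]
eef_rot: [3.141, -0.0, 1.676]
ft_force: [-0.3, 0.9, -0.1]
finger_gap: 0.0522
grasp_force: 0.0
```

>>> {"name": "servo_tool", "arguments": {
  "jaw": [100, 100, 100, 100, 100, 100, 100, 100],
  "dp": [
    [0, 0, -0.02],
    [0, 0, -0.03],
    [0, 0, -0.035],
    [0, 0, -0.015],
    [0, -0.03, 0],
    [0, -0.04, 0],
    [0, -0.04, 0],
    [0, -0.04, 0]
  ],
  "roll": [0, 0, 0, 0, 0, 0, 0, 0]
}}

```text
time: 88.28
eef_pos: [0.4895, -0.0987, 0.2381]
eef_rot: [3.141, 0.0, 1.676]
ft_force: [0.8, -0.6, 1.0]
finger_gap: 0.0514
grasp_force: 0.0
```

>>> {"name": "servo_tool", "arguments": {
  "jaw": [100, 100, 100, 100, 100, 100, 100],
  "dp": [
    [-0.04, -0.01, 0],
    [-0.04, -0.01, 0],
    [-0.04, -0.01, 0],
    [-0.04, -0.01, 0],
    [0, 0, 0],
    [0, 0, 0],
    [0, 0, 0]
  ],
  "roll": [0, 0, 0, 0, 0, 0, 0]
}}

```text
time: 89.15
eef_pos: [0.468, -0.2609, 0.2381]
eef_rot: [3.141, -0.0, 1.677]
ft_force: [-0.6, -0.6, -0.5]
finger_gap: 0.0518
grasp_force: 0.0
```

```bash
python3 -c "
from m import *
for i,(x,y) in enumerate([(.619,.105),(.628,.011),(.637,-.083)]): rect('cup%d'%(i+1),x-.04,x+.04,y-.045,y+.045,.145,.18)
rect('tab',.41,.46,.28,.42,.152,.18)
rect('jar',.72,.80,.20,.27,.08,.095)
save(cv2.resize(load('top')['image'][130:310,160:480],None,fx=2.5,fy=2.5),'t9.png'); print(bot.read_state()['time'])"
```

```text
cup1 48 c 618.4 105.7 size 6.1 43.7; w axis ang 7.0 z 0.1591
cup2 45 c 626.8 11.7 size 6.5 42.0; w axis ang 6.2 z 0.1596
cup3 48 c 636.3 -83.4 size 6.9 42.8; w axis ang 3.5 z 0.1601
tab 65 c 433.3 345.4 size 70.1 6.1; w axis ang 82.1 z 0.1655
jar 192 c 757.8 239.9 size 47.5 48.0; w axis ang 44.1 z 0.0837
89.2
```

View pics/t9.png

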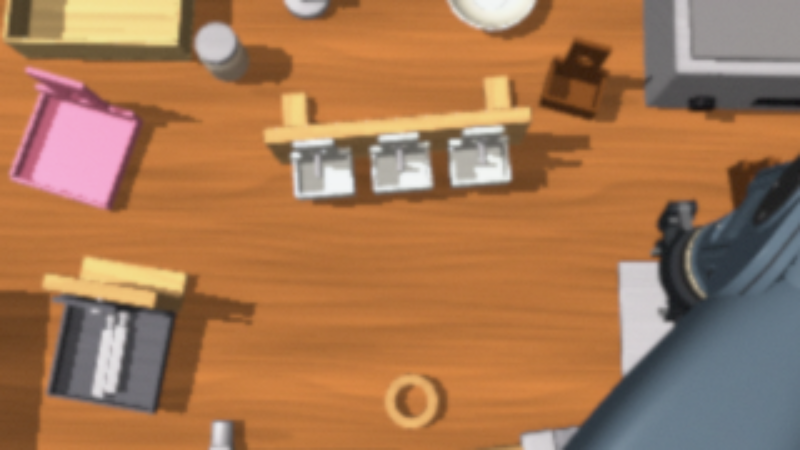

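The picture shows all three cups hanging on the pegs at (322,172), (400,165) and (479,158). The loaded tray hangs on its stud at (112,350) and the jar stands at (222,50). I hand the job in.

```bash
python3 -c "
from station import bot
print(bot.finish_job())"
```

```text
the job is handed in; nothing more can be done
None
```

I handed the job in at 89 s: the tray is back on its stud with both punches in it, all three cups hang one to a peg, and the jar still stands; one punch had shifted in the tray while it stood on the plate, so I slid the pair to the middle before hanging it.

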